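# Find and mark the balance point of a bar

### The arm

A 7-joint arm with a two-finger parallel gripper is mounted at the origin on the work surface. World frame = base frame: x ahead of the robot, y to its left, z up, the work surface at z = 0. Lengths are in m, angles in rad, forces in N, time in s.
With the tool pointing down it reaches from about 0.4 to 0.925 m from the base axis. Payload 4.1 kg.
Tool frame: the origin (TCP) lies midway between the tips of the shut fingers; the grasp point (between the pads) lies 19 mm behind it (pinch_z is the distance from the TCP to the grasp point, in m); z points along the fingers, y is the direction in which the jaws open and shut (so a half turn about z gives the same grasp; the last joint's range is limited). The gripper opens to 85 mm and grips with 20 to 120 N. Pads are 22 mm wide; open, the fingers measure 114 mm over their backs; the gripper's body (76 mm by 85 mm) begins 54 mm behind the grasp point. The pads swing forward as they close: fully open they stand 13 mm farther back than shut.
Start: joints at [-1.389, 0.398, 0.045, 1.537, -0.019, 1.207, -0.051], TCP at [0.18, 0.625, 0.202] pointing down, gripper open.
Joint ranges: [-2.82, 2.82], [-0.49, 2.23], [-1.37, 1.46], [0, 2.46], [-1.36, 4.5], [0.23, 2], [-2.94, 2.94]. Speed limits (rad/s): [2.57, 2.57, 3.14, 3.14, 3.14, 3.14, 3.14].

### API

Orientations are given as a unit quaternion [x, y, z, w].
In Python, from station import get_state, capture, get_calibration, close_job, pinch_z gives the robot as it stands. The module is installed in compiled form; this text tells all that it offers.
- The arm moves only by the tool carry_out, never from a script. Its argument "increments" is a list of rows, each an object with "claw": the closure in counts, from 0 (fully open) to 255 (shut); "travel": the shift along the world's x, y, z in m, a list of three; "yaw": the turn about the world's z in rad. In form: [{"claw": claw, "travel": [x, y, z], "yaw": yaw}, ...]. A call has 1 to 8 rows; each row shifts and turns the pose as measured when the row begins; what a row does not reach is not made up. A row lasts 1/12 s, in which the tool goes at most 41.7 mm and 7.16 degrees, less where a joint would pass 70% of its speed; a pose out of reach is approached as far as the arm can. A call with a gripper value outside its range is refused whole. The fingers move at their own pace and stop on an object; the grip force is fixed at half the most. Time passes only in rows, so rows that do not move let the fingers close. It gives the time, the measured TCP pose, the force and the opening at its end, in the units of the state.
- get_state(): the state, without advancing time (a new reading comes with each control period).
- capture(name): name is "scene" or "top" or "wrist"; returns (picture, depth): 420x560x3 uint8, red, green, blue; 420x560 float32, m along the optical axis (not along the pixel's ray), 0 where there is no reading.
- get_calibration(name): a dict with "mtx" (3x3 intrinsics, pixels), "view" (4x4, takes a point from world to camera coordinates); the wrist camera has in their place "T_tool_cam" (4x4, takes a point from camera to tool coordinates, whose origin is the TCP and whose axes are the flange's). Camera axes: x right, y down, z forward; pixel columns grow to the right and rows downward; lengths in m; the calibration is good to about 2 mm. A picture is of the moment at which its call begins: read the wrist's pose just before it. get_calibration takes no time and is no camera call.
- close_job(): hands the job in, once; it reports no verdict.
The state is a dict: "t": time; "joint_positions": joint angles; "qd": joint speeds; "joint_torque": joint torques, N m; "position": TCP position; "tcp_rot": TCP orientation; "force": force on the tool from outside, world axes, zero at the start; "wrist_torque": the same for the moment, N m; "finger_gap": finger opening in m.
Only numpy, scipy, OpenCV 4.12 (cv2) and the standard library are available. Lean on these libraries where they do the work, as an engineer would, in place of code of your own. Each camera call takes 0.05 s, during which the arm holds its last target.

### The job

The aluminium bar leans on the ridge of the balance stand with its tail on the bench. Slide it forward over the ridge, without lifting it off, until it tips off its tail and stays balanced level on the ridge alone; then set the small steel saddle astride it directly above the ridge to mark the balance point, and leave the bar balanced. Leave the other things on the bench where they are.

Things in the scene. Friction and masses are not known exactly. Their poses are not given: they have to be found in the camera images.
- ridge (a point): Middle of the flat top of the stand's steel ridge, 28 mm above the bench. The top is 18 mm wide along x (the level sliding direction, from the bar's tail to its nose) and 120 mm long along y; z is up. The bar balances level while its balance point is over these 18 mm.
- stand: Steel balance stand fixed to the bench; origin on the bench below point ridge, same axes. Base plate 90 (x) x 120 (y) x 8 mm. Two cheeks at y = +-15.5 to +-23.5 mm, 44 mm long in x, rise 6 mm above the ridge top and guide the bar with 3.5 mm of play on each side.
- bar_mid (a point): Centre of a plain aluminium bar, 300 (x, along it) x 24 (y) x 16 mm (z), about 0.5 kg. It starts sloping: tail end (x = -150 mm) on the bench, underside on the ridge's rear edge, nose (x = +150 mm) in the air, its middle 75 to 90 mm behind the ridge. It is hollow with a slug jammed inside at an unknown place: the balance point lies anywhere within 33 mm of its middle.
- bar: The same bar; origin at the centre of its underside (8 mm below point bar_mid), same axes. Pushed on its tail end face it slides towards its nose, between the cheeks. A finger still pressing on the tail can hold it down by friction, so it may tip only once the finger is drawn back, and take a second to do so; pushed too far, it tips on to its nose.
- saddle_mid (a point): Centre (26 mm above its foot) of the steel saddle marker, 52 mm tall, standing on the bench on its two legs. It has an upright square stem 16 x 16 mm, from z = -14 to z = +26 mm, above a plate 16 (x) x 38 (y) x 6 mm. Seated, the plate's underside (z = -20 mm) rests on the bar's top face and the legs go either side of the bar: its x lies along the bar, either way round.
- saddle: The same saddle, 50 g; origin at its foot (26 mm below point saddle_mid), same axes. The two legs below the plate are 5 mm thick, 6 mm long and 28 mm apart inside, at its y ends.
- wheel: White grinding wheel lying flat, diameter 120, 25 mm thick, origin at the centre of its underside. A bystander.
- centre: Dark steel lathe centre with a conical foot, diameter 68, 100 mm tall, origin at the centre of its underside. A bystander.
- bin: Grey plastic bin, 140 x 200 x 70 mm, origin at the centre of its underside. A bystander.
- woodtray: Open wooden tray, 120 x 180 x 40 mm, origin at the centre of its underside. A bystander.

How it is judged:
On the way, in this order (a step that is already met when the one before it is completed fails the run):
1. the bar has tipped off its tail and balances level on the ridge, not touched by the robot (angle between bar_mid's own z axis and vertical below 0.03 rad and z of bar_mid in the frame of ridge between 0.0055 and 0.0105 m and x of bar_mid in the frame of ridge between -0.06 and 0.06 m and y of bar_mid in the frame of ridge between -0.009 and 0.009 m and contact force between each of the fingers, the arm and bar below 0.05 N), for 0.3 s.
2. the saddle is astride the bar above the ridge (x of saddle_mid in the frame of ridge between -0.006 and 0.006 m and z of saddle_mid in the frame of bar_mid between 0.025 and 0.031 m and y of saddle_mid in the frame of bar_mid between -0.004 and 0.004 m and angle between the x axis of saddle_mid and the x axis of bar_mid, either way round below 0.2 rad and angle between saddle_mid's own z axis and vertical below 0.06 rad), for 0.2 s.
At the end, for the whole second after the job is handed in: The bar rests level (within 0.03 rad) on the ridge alone, between the cheeks, and the saddle sits astride it, plate flat on the bar's top face, legs either side, within 6 mm of the ridge's middle measured along the sliding direction; both are released and at rest (all of step 2 and angle between bar_mid's own z axis and vertical below 0.03 rad and z of bar_mid in the frame of ridge between 0.0055 and 0.0105 m and x of bar_mid in the frame of ridge between -0.06 and 0.06 m and y of bar_mid in the frame of ridge between -0.009 and 0.009 m and linear speed of each of bar, saddle below 0.01 m/s); the robot touches nothing.
It fails at once if the grinding wheel, lathe centre, grey bin or wooden tray is moved by more than 20 mm (distance of any of wheel, centre, bin, woodtray from where it was at the start of the episode above 0.02 m).
It fails at once if the bar is lifted off the ridge (its middle more than 28 mm above the ridge top) (z of bar_mid in the frame of ridge above 0.028 m).
It also fails if it takes over 72 s, if anything falls off the work surface, if the arm or the gripper's body presses on something with over 40 N, if the wrist force passes 120 N, or if a joint passes its speed limit or range.

## Working session

There is one attempt and no reset: what is moved stays moved. The work goes in short steps, Python scripts to look and compute and a tool call to move; the robot and the scene stay as the last step left them, time stands still between calls to the robot, and variables do not carry over. Pictures are saved under pics/ and viewed, and the job is handed in when it is done.

Besides the shell and the picture viewer there is one more tool, called after "Emit:" as a command line: name --argument value ..., lists and objects as JSON in quotes. carry_out: Moves the arm, as the interface text tells. Its arguments: {"type":"object","properties":{"increments":{"type":"array"}},"required":["increments"]}

```bash
mkdir -p pics && python3 - <<'E'
from station import *
import cv2,numpy as np
s=get_state();print({k:np.round(v,3).tolist() if not isinstance(v,float) else v for k,v in s.items()},pinch_z)
for n in("scene","top","wrist"):
    p,d=capture(n);cv2.imwrite(f"pics/{n}0.png",p[:,:,::-1]);np.savez(f"{n}0.npz",p=p,d=d);print(n,{k:np.round(v,4).tolist() for k,v in get_calibration(n).items()})
E
```

```text
{'t': 0.0, 'joint_positions': [-1.389, 0.399, 0.045, 1.538, -0.019, 1.207, -0.051], 'qd': [-0.001, 0.002, -0.001, -0.0, -0.001, 0.0, 0.001], 'joint_torque': [0.0, -47.513, 1.365, -25.422, 0.012, 0.01, 0.0], 'position': [0.18, 0.624, 0.201], 'tcp_rot': [0.14, 0.99, -0.001, -0.0], 'force': [-0.303, -0.142, -0.065], 'wrist_torque': [-0.003, -0.004, 0.022], 'finger_gap': 0.08535570383042605} 0.0187
scene {'mtx': [[499.13, 0.0, 279.4917], [0.0, 499.13, 213.2347], [0.0, 0.0, 1.0]], 'view': [[0.8513, 0.5245, 0.0168, -0.5657], [0.4358, -0.6888, -0.5793, -0.131], [-0.2923, 0.5004, -0.8149, 1.4175], [0.0, 0.0, 0.0, 1.0]]}
top {'mtx': [[535.6617, 0.0, 272.8425], [0.0, 535.6617, 217.0071], [0.0, 0.0, 1.0]], 'view': [[0.0199, -0.9997, -0.0159, 0.1182], [-0.9875, -0.0172, -0.1566, 0.6128], [0.1563, 0.0188, -0.9875, 1.1727], [0.0, 0.0, 0.0, 1.0]]}
wrist {'mtx': [[342.708, 0.0, 281.5919], [0.0, 342.708, 214.9491], [0.0, 0.0, 1.0]], 'T_tool_cam': [[-0.001, -0.9583, -0.2857, 0.0727], [1.0, -0.001, -0.0003, 0.0001], [-0.0, -0.2857, 0.9583, -0.1719], [0.0, 0.0, 0.0, 1.0]]}
```

View pics/scene0.png

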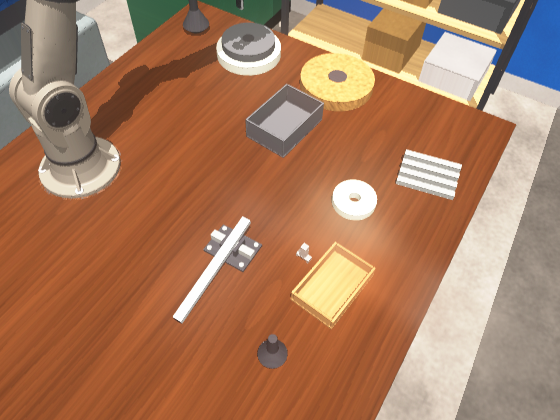

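View pics/top0.png

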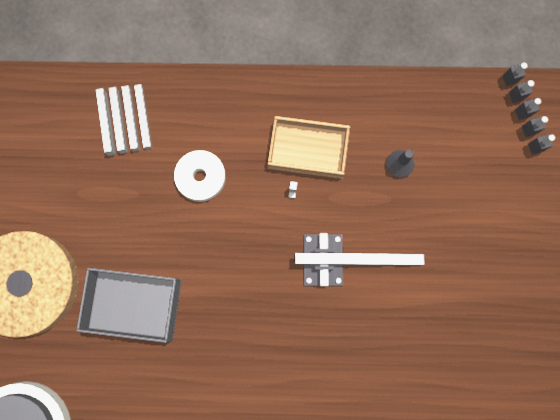

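View pics/wrist0.png

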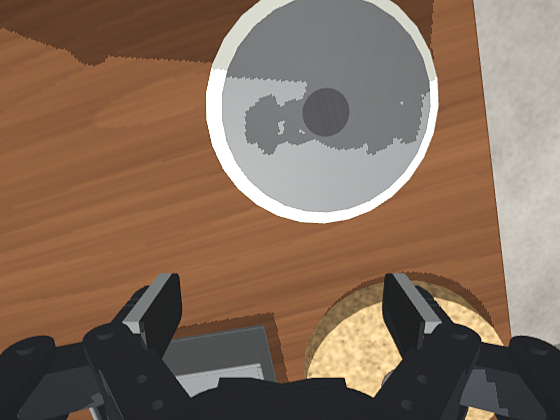

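```bash
cat > h.py <<'E'
import numpy as np,cv2
from station import *
def cam(n):
    c=get_calibration(n);return c["mtx"],c["view"]
def ray(n,u,v,z,c=None):
    K,V=c or cam(n);C=np.linalg.inv(V);d=C[:3,:3]@np.linalg.inv(K)@[u,v,1];o=C[:3,3]
    return o+d*(z-o[2])/d[2]
def proj(n,P,c=None):
    K,V=c or cam(n);q=K@(V[:3]@np.r_[P,1]);return q[:2]/q[2]
def cloud(n,d,c=None):
    K,V=c or cam(n);v,u=np.mgrid[:420,:560]
    P=np.stack([(u-K[0,2])/K[0,0]*d,(v-K[1,2])/K[1,1]*d,d,np.ones_like(d)],-1)
    return (P@np.linalg.inv(V).T)[...,:3]
def wristcam():
    from scipy.spatial.transform import Rotation as R
    s=get_state();T=np.eye(4);T[:3,:3]=R.from_quat(s["tcp_rot"]).as_matrix();T[:3,3]=s["position"]
    c=get_calibration("wrist");return c["mtx"],np.linalg.inv(T@c["T_tool_cam"])
E
python3 - <<'E'
from h import *
for n,(x0,x1,y0,y1) in {"top":(270,440,170,300),"scene":(165,330,210,330)}.items():
    f=np.load(n+"0.npz");p,d=f["p"],f["d"]
    c=cv2.resize(p[y0:y1,x0:x1],None,fx=4.5,fy=4.5,interpolation=cv2.INTER_NEAREST);cv2.imwrite(f"pics/{n}0z.png",c[:,:,::-1])
f=np.load("top0.npz");p,d=f["p"],f["d"];P=cloud("top",d)
print("noise bench z",np.median(P[320:380,250:450,2]),P[320:380,250:450,2].std())
m=(p.min(2)>170).astype(np.uint8)
n,l,st,ce=cv2.connectedComponentsWithStats(m)
for i in range(1,n):
    if st[i,4]>15:
        Q=P[l==i];print(st[i],ce[i].round(1),np.median(Q,0).round(4),Q[:,2].min().round(3),Q[:,2].max().round(3),cv2.minAreaRect(np.argwhere(l==i)[:,::-1].astype(np.float32)))
E
```

```text
noise bench z -0.0016044873490941303 0.07518522527570339
[521  62   7   7  35] [523.8  65. ] [ 0.9727 -0.4445  0.0772] -0.765 0.084 ((523.7000732421875, 64.89999389648438), (5.81377649307251, 5.81377649307251), 63.43495178222656)
[528  80   6   7  32] [530.4  82.7] [ 0.9284 -0.4575  0.0779] -0.003 0.084 ((530.5, 83.0), (6.0, 5.0), 90.0)
[121  85  17  64 503] [129.2 116.9] [0.8521 0.4814 0.0227] -0.0 1.256 ((129.25, 116.75), (63.498191833496094, 7.9195966720581055), 81.8698959350586)
[134  84  17  64 501] [142.  115.5] [0.8573 0.4522 0.0179] -0.003 1.256 ((141.91831970214844, 115.3608627319336), (63.18790054321289, 8.059529304504395), 81.38435363769531)
[109  87  16  64 511] [116.3 118.5] [0.8463 0.511  0.0276] -0.004 1.256 ((116.26138305664062, 118.39500427246094), (63.638877868652344, 8.06160831451416), 82.14668273925781)
[ 96  88  16  64 514] [103.3 119.8] [0.8408 0.5403 0.0329] -0.004 1.256 ((103.20653533935547, 119.74739074707031), (63.775516510009766, 8.129925727844238), 82.14668273925781)
[535  98   6   6  31] [537.5 100.6] [ 0.8856 -0.4717  0.0775] -0.004 0.08 ((537.5, 100.5),
[... 2632 characters left out ...]
(5.0, 5.0), 90.0)
[ 39 295  11   8  34] [ 44.5 299.4] [0.4133 0.6405 0.0407] 0.035 1.256 ((43.64999008178711, 298.5499572753906), (6.363961219787598, 10.18233871459961), 81.8698959350586)
[ 36 308   5  10  23] [ 37.7 311.7] [0.3883 0.6546 0.0398] 0.035 1.256 ((37.83018493652344, 312.4056396484375), (9.47787857055664, 2.74721097946167), 74.05460357666016)
[ 45 311   5   6  16] [ 47.2 313.2] [0.3844 0.6326 0.0387] 0.037 0.043 ((46.941184997558594, 313.7647399902344), (5.3357834815979, 3.395498752593994), 75.96376037597656)
[  0 383  65  37 813] [ 34.4 396.8] [0.2084 0.6438 0.0343] -0.004 1.256 ((34.00090026855469, 398.17962646484375), (71.3779525756836, 23.891399383544922), 22.543060302734375)
```

View pics/top0z.png

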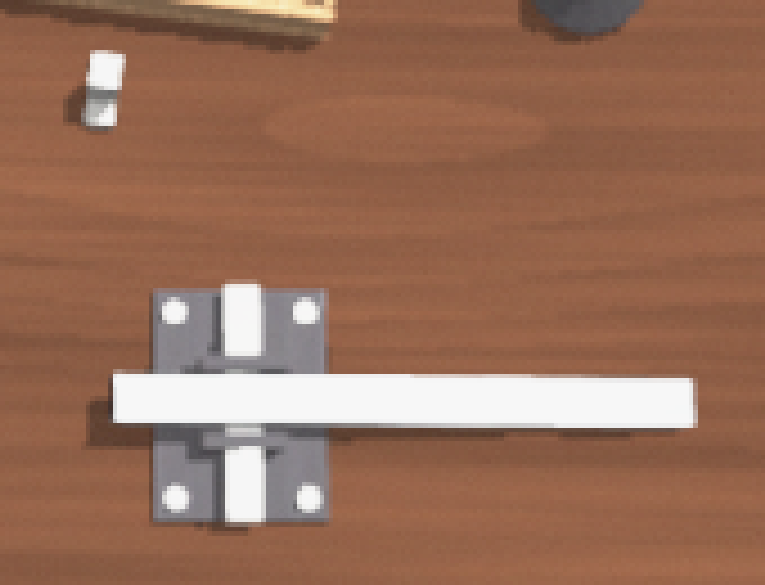

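View pics/scene0z.png

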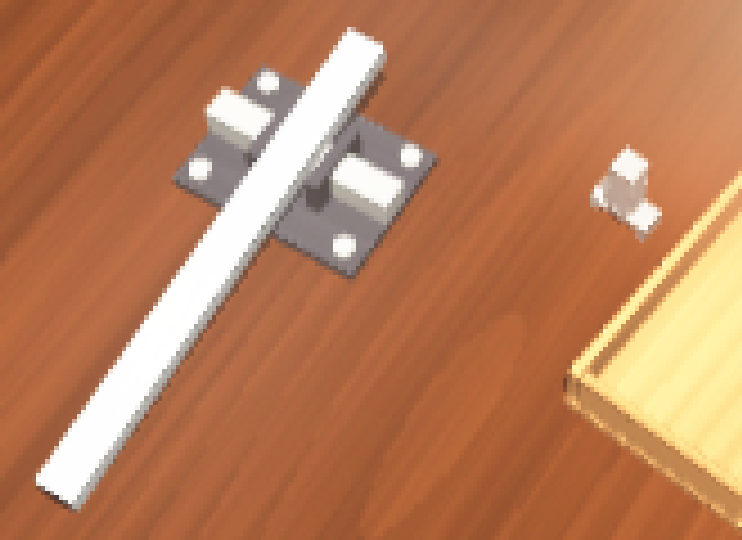

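```bash
python3 - <<'E'
from h import *
r=lambda n,u,v,z:ray(n,u,v,z).round(4)
f=np.load("top0.npz");p=f["p"].astype(float).mean(2)
# bolts, ridge
for q in((308.3,238.7),(337.4,238.6),(308.6,280.3),(338.3,280.4)):print("bolt",r("top",*q,.010))
for q in((323.4,240.5),(324,277.3)):print("ridge",r("top",*q,.028))
# bar edges by columns, subpixel threshold
def cross(a,t=185):
    i=np.where((a[:-1]<t)&(a[1:]>=t))[0];j=np.where((a[:-1]>=t)&(a[1:]<t))[0]
    return i[0]+(t-a[i[0]])/(a[i[0]+1]-a[i[0]]),j[-1]+(a[j[-1]]-t)/(a[j[-1]]-a[j[-1]+1])
for row in (256,259,262):
    a=cross(p[row,286:435]);print("row",row,a[0]+286,a[1]+286)
for col in (298,305,345,370,400,415,422):
    a=cross(p[247:270,col]);print("col",col,a[0]+247,a[1]+247)
g=np.load("scene0.npz");P=cloud("scene",g["d"])
for (u,v) in ((245,221),(215,263),(190,300),(180,316)):print("scene depth",P[v,u].round(4))
P=cloud("top",f["d"])
for u in (298,310,330,360,390,410,422):print("top depth",P[258,u].round(4))
E
```

```text
bolt [0.5668 0.0464 0.01  ]
bolt [ 0.5682 -0.0215  0.01  ]
bolt [0.4701 0.0448 0.01  ]
bolt [ 0.4712 -0.0236  0.01  ]
ridge [0.5611 0.0125 0.028 ]
ridge [0.4768 0.0108 0.028 ]
row 256 294.74617067833697 423.5198555956679
row 259 294.7877551020408 423.5433962264151
row 262 294.741935483871 423.8781725888325
col 298 252.54520547945205 263.35306553911204
col 305 252.44333333333333 263.3784403669725
col 345 252.61138613861385 263.4969879518072
col 370 252.77917981072557 264.10655737704917
col 400 253.4505119453925 264.32696390658174
col 415 253.57549857549859 264.34725274725275
col 422 253.58839779005524 264.39331619537273
scene depth [0.5211 0.0659 0.0539]
scene depth [ 0.5214 -0.0652  0.0366]
scene depth [ 0.5251 -0.1707  0.0241]
scene depth [ 0.5272 -0.2123  0.0165]
top depth [0.5174 0.0713 0.0564]
top depth [0.5186 0.044  0.0479]
top depth [ 0.52   -0.0016  0.0404]
top depth [ 0.5215 -0.0698  0.0381]
top depth [ 0.5239 -0.1404  0.0244]
top depth [ 0.525  -0.1867  0.0215]
top depth [ 0.5262 -0.2163  0.0134]
```

Emit:
carry_out --increments '[{"claw": 255,"travel": [0.022,-0.031,0],"yaw": 0.03},{"claw": 255,"travel": [0.022,-0.031,0],"yaw": 0.03},{"claw": 255,"travel": [0.022,-0.031,0],"yaw": 0.03},{"claw": 255,"travel": [0.022,-0.031,0],"yaw": 0.03},{"claw": 255,"travel": [0.022,-0.031,0],"yaw": 0.03},{"claw": 255,"travel": [0.022,-0.031,0],"yaw": 0.03},{"claw": 255,"travel": [0.022,-0.031,0],"yaw": 0.03},{"claw": 255,"travel": [0.022,-0.031,0],"yaw": 0.03}]'

```text
t: 0.82
position: [0.3492, 0.3721, 0.1971]
tcp_rot: [0.004, 1.0, -0.001, -0.004]
force: [-0.1, 0.3, -0.4]
finger_gap: -0.0002
```

Emit:
carry_out --increments '[{"claw": 255,"travel": [0.018,-0.036,0],"yaw": 0.005},{"claw": 255,"travel": [0.018,-0.036,0],"yaw": 0.005},{"claw": 255,"travel": [0.018,-0.036,0],"yaw": 0.005},{"claw": 255,"travel": [0.018,-0.036,0],"yaw": 0.005},{"claw": 255,"travel": [0.018,-0.036,0],"yaw": 0.005},{"claw": 255,"travel": [0.014,-0.038,0],"yaw": 0.005},{"claw": 255,"travel": [0.014,-0.038,0],"yaw": 0.0},{"claw": 255,"travel": [0.014,-0.038,0],"yaw": 0.0}]'

```text
t: 1.48
position: [0.4834, 0.0676, 0.197]
tcp_rot: [-0.013, 1.0, -0.0, -0.003]
force: [1.6, 0.7, -0.6]
finger_gap: 0.0001
```

Emit:
carry_out --increments '[{"claw": 255,"travel": [0.006,-0.04,0],"yaw": 0},{"claw": 255,"travel": [0.006,-0.04,0],"yaw": 0},{"claw": 255,"travel": [0.006,-0.04,0],"yaw": 0},{"claw": 255,"travel": [0.006,-0.04,0],"yaw": 0},{"claw": 255,"travel": [0.006,-0.04,0],"yaw": 0},{"claw": 255,"travel": [0.006,-0.04,0],"yaw": 0.0},{"claw": 255,"travel": [0.006,-0.04,0],"yaw": 0.0},{"claw": 255,"travel": [0.006,-0.04,0],"yaw": 0.0}]'

```text
t: 2.15
position: [0.5308, -0.262, 0.1969]
tcp_rot: [-0.015, 1.0, 0.001, -0.002]
force: [0.2, 0.7, 0.3]
finger_gap: -0.0
```

Emit:
carry_out --increments '[{"claw": 255,"travel": [-0.004,0,-0.04],"yaw": 0},{"claw": 255,"travel": [0,0,-0.04],"yaw": 0},{"claw": 255,"travel": [0,0,-0.04],"yaw": 0},{"claw": 255,"travel": [0,0,-0.04],"yaw": 0},{"claw": 255,"travel": [0,0,-0.022],"yaw": 0},{"claw": 255,"travel": [0,0,0],"yaw": 0.0}]'

```text
t: 2.65
position: [0.5254, -0.2799, 0.0113]
tcp_rot: [-0.005, 1.0, -0.006, 0.003]
force: [-1.5, 0.5, 0.8]
finger_gap: -0.0003
```

```bash
python3 - <<'E'
from h import *
for n,(x0,x1,y0,y1) in {"scene":(140,280,210,350),"top":(290,470,200,320)}.items():
    p,d=capture(n)
    c=cv2.resize(p[y0:y1,x0:x1],None,fx=4,fy=4,interpolation=cv2.INTER_NEAREST);cv2.imwrite(f"pics/{n}1z.png",c[:,:,::-1])
print(get_state()["position"],ray("top",423.6,259,.016),ray("top",294.8,258,.056))
E
```

```text
[ 0.5282529  -0.28141341  0.01540063] [ 0.52376139 -0.21919168  0.016     ] [0.5172855  0.07844902 0.056     ]
```

View pics/scene1z.png

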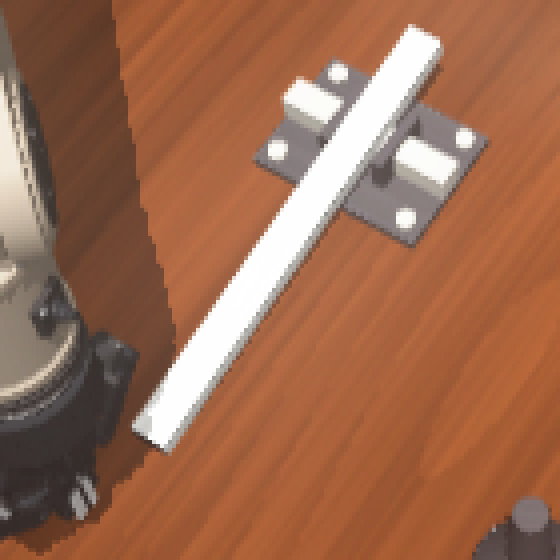

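View pics/top1z.png

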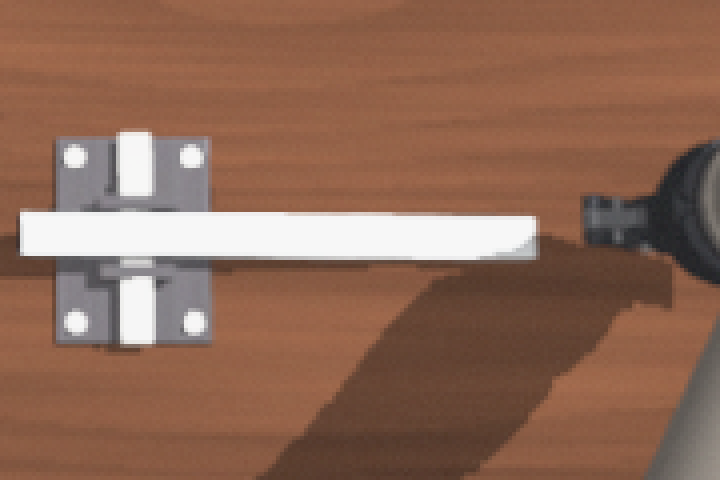

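Emit:
carry_out --increments '[{"claw": 255,"travel": [-0.002,0.015,-0.006],"yaw": 0},{"claw": 255,"travel": [-0.0,0.015,0],"yaw": 0},{"claw": 255,"travel": [0,0,0],"yaw": 0}]'

```text
t: 3.0
position: [0.5303, -0.2517, 0.0145]
tcp_rot: [-0.004, 1.0, -0.009, 0.01]
force: [1.0, 0.1, -1.1]
finger_gap: -0.0003
```

Emit:
carry_out --increments '[{"claw": 255,"travel": [-0.005,0.006,-0.006],"yaw": 0.01},{"claw": 255,"travel": [0,0.005,0],"yaw": 0.01},{"claw": 255,"travel": [0,0,0],"yaw": 0}]'

```text
t: 3.25
position: [0.5283, -0.2389, 0.012]
tcp_rot: [-0.017, 1.0, -0.01, 0.014]
force: [0.1, -0.4, 0.5]
finger_gap: -0.0002
```

Emit:
carry_out --increments '[{"claw": 255,"travel": [-0.005,0.006,-0.004],"yaw": 0},{"claw": 255,"travel": [0,0.006,0],"yaw": 0},{"claw": 255,"travel": [0,0.003,0],"yaw": 0},{"claw": 255,"travel": [0,0,0],"yaw": 0}]'

```text
t: 3.58
position: [0.523, -0.2231, 0.0087]
tcp_rot: [-0.016, 1.0, -0.01, 0.015]
force: [-0.8, -0.1, 0.6]
finger_gap: -0.0001
```

Emit:
carry_out --increments '[{"claw": 255,"travel": [0,0.007,0],"yaw": 0},{"claw": 255,"travel": [0,0.007,0],"yaw": 0},{"claw": 255,"travel": [0,0.007,0],"yaw": 0}]'

```text
t: 3.83
position: [0.5229, -0.2028, 0.0089]
tcp_rot: [-0.015, 1.0, -0.011, 0.016]
force: [-0.2, 0.0, -0.3]
finger_gap: 0.0001
```

```bash
cat > look.py <<'E'
from h import *
import sys
p,d=capture("top");k=sys.argv[1]
x0,x1,y0,y1=270,450,200,320
cv2.imwrite(f"pics/t{k}.png",cv2.resize(p[y0:y1,x0:x1],None,fx=4,fy=4,interpolation=cv2.INTER_NEAREST)[:,:,::-1])
m=(p.min(2)>150).astype(np.uint8);m[:, :270]=0
n,l,st,ce=cv2.connectedComponentsWithStats(m)
P=cloud("top",d);i=[i for i in range(1,n) if st[i,2]>80 and 240<ce[i][1]<275]
for j in i:
    Q=P[l==j];Q=Q[(Q[:,2]>0)&(Q[:,2]<.08)];c=np.polyfit(Q[:,1],Q[:,2],1);e=np.polyfit(Q[:,1],Q[:,0],1)
    y0,y1=np.percentile(Q[:,1],[.5,99.5]);print("bar y",y0.round(4),y1.round(4),"mid",((y0+y1)/2).round(4),"pitch",c[0].round(4),"ztop at ridge",np.polyval(c,.0116).round(4),"xslope",e[0].round(4),"x at ridge",np.polyval(e,.0116).round(4),st[j])
s=get_state();print(s["t"],s["position"].round(4),s["force"].round(2))
E
python3 look.py 2
```

```text
bar y -0.155 0.0778 mid -0.0386 pitch 0.1141 ztop at ridge 0.0413 xslope -0.0225 x at ridge 0.5188 [ 295  252  103   15 1182]
3.8833 [ 0.523  -0.2004  0.0086] [ 0.13  1.98 -0.69]
```

View pics/t2.png

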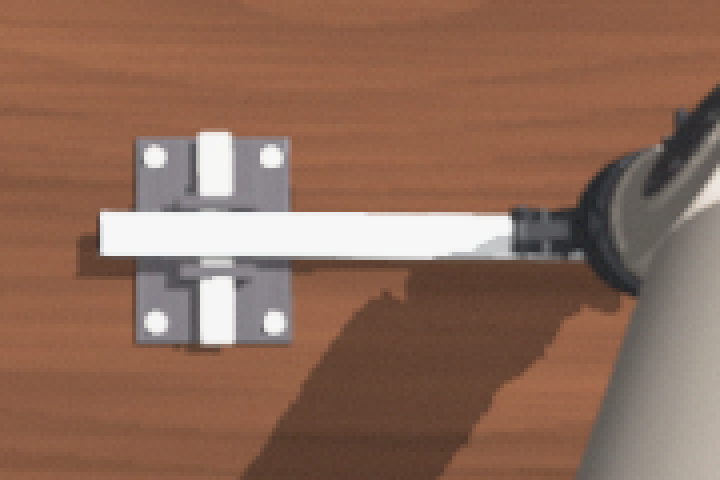

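```bash
python3 - <<'E'
from h import *
p,d=capture("scene");x0,x1,y0,y1=120,320,190,340
cv2.imwrite("pics/s3.png",cv2.resize(p[y0:y1,x0:x1],None,fx=4,fy=4,interpolation=cv2.INTER_NEAREST)[:,:,::-1])
p,d=capture("wrist");cv2.imwrite("pics/w3.png",p[:,:,::-1])
s=get_state();print(s["position"],s["force"], s["tcp_rot"],s["t"])
print(proj("scene",s["position"]),proj("top",s["position"]))
E
```

```text
[ 0.5231197  -0.20210274  0.00878269] [0.5050223  0.21278191 0.38578822] [-0.01595069  0.99969718 -0.01044688  0.01555619] 3.9833
[181.83120248 312.99553687] [415.38417609 259.38572403]
```

View pics/s3.png

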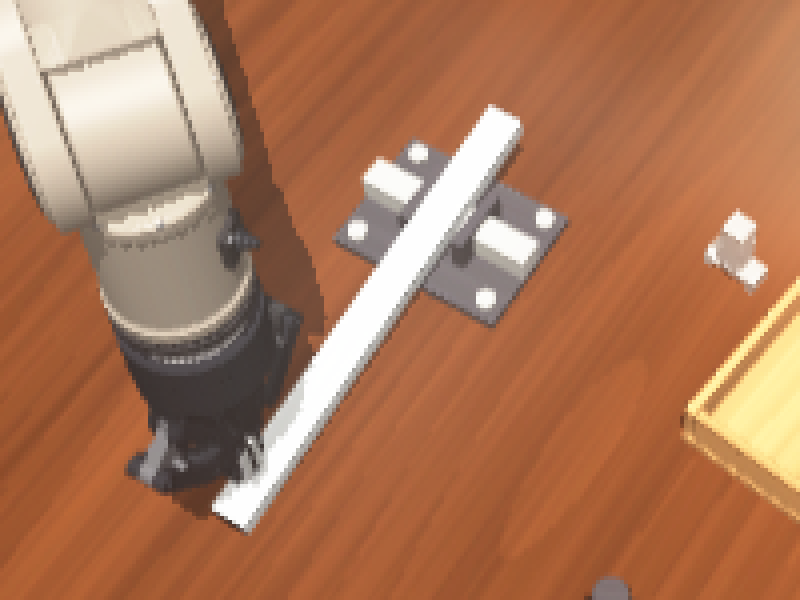

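View pics/w3.png

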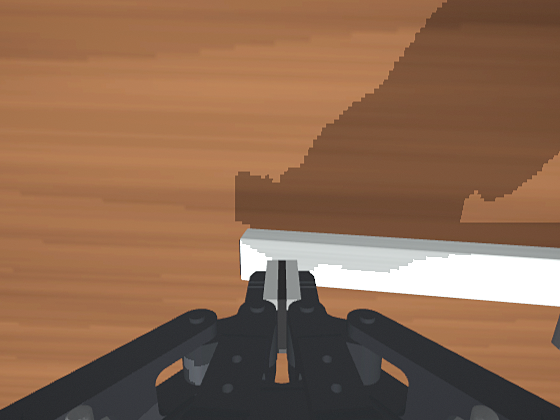

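```bash
python3 - <<'E'
from h import *
c=wristcam();p,d=capture("wrist");P=cloud("wrist",d,c)
for u,v in ((245,255),(260,250),(280,250),(283,264),(330,260),(330,240),(400,270),(320,320),(150,250),(320,215),(240,235),(242,278)):print(u,v,d[v,u].round(4),P[v,u].round(4))
p,d=capture("top");P=cloud("top",d)
for u in range(395,432,4):print(u,P[259,u].round(4),P[262,u].round(4),p[262,u])
cv2.imwrite("pics/t4.png",cv2.resize(p[240:280,390:450],None,fx=12,fy=12,interpolation=cv2.INTER_NEAREST)[:,:,::-1])
E
```

```text
245 255 0.1792 [ 0.5222 -0.2211  0.0153]
260 250 0.1768 [ 0.5184 -0.2132  0.0165]
280 250 0.1744 [ 0.5171 -0.2028  0.0185]
283 264 0.1461 [ 0.5111 -0.201   0.0463]
330 260 0.1719 [ 0.5201 -0.1776  0.0218]
330 240 0.1744 [ 0.5115 -0.1776  0.0163]
400 270 0.1681 [ 0.522  -0.1436  0.0261]
320 320 0.1039 [ 0.5078 -0.1891  0.0896]
150 250 0.1968 [ 5.287e-01 -2.777e-01 -5.000e-04]
320 215 0.1877 [ 5.038e-01 -1.818e-01 -2.000e-04]
240 235 0.1917 [ 5.170e-01 -2.257e-01  5.000e-04]
242 278 0.2009 [ 5.443e-01 -2.248e-01 -2.000e-04]
395 [ 0.5219 -0.1518  0.0243] [ 0.5153 -0.1525  0.0201] [196 199 201]
399 [ 0.5134 -0.1383  0.1282] [ 0.5071 -0.1384  0.1275] [49 50 55]
403 [ 0.5131 -0.1456  0.1328] [ 0.5075 -0.1474  0.1244] [49 52 55]
407 [ 0.5129 -0.1528  0.1377] [ 0.5089 -0.1593  0.1092] [80 81 83]
411 [ 0.5121 -0.1584  0.149 ] [ 0.5062 -0.1592  0.145 ] [46 48 51]
415 [ 0.5096 -0.1589  0.1804] [ 0.504  -0.16    0.1754] [68 69 71]
419 [ 0.5074 -0.1598  0.2081] [ 0.5019 -0.1605  0.2049] [38 37 41]
423 [ 0.5049 -0.1591  0.2404] [ 0.4999 -0.1612  0.2318] [54 55 56]
427 [ 0.4939 -0.131   0.3727] [ 0.4878 -0.127   0.3871] [97 93 89]
431 [ 0.4916 -0.1296  0.4016] [ 0.4857 -0.1257  0.415 ] [99 94 89]
```

View pics/t4.png

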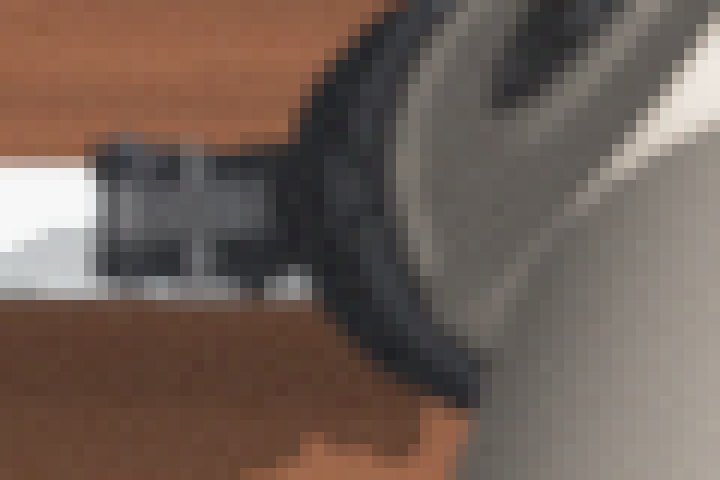

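```bash
python3 - <<'E'
from h import *
c=wristcam();p,d=capture("wrist");P=cloud("wrist",d,c)
for u in (258,272,283,294,308):
  for v in (240,256,260,264,270,276,284,292,300):print(u,v,p[v,u],P[v,u].round(4))
cv2.imwrite("pics/w4.png",cv2.resize(p[220:320,220:350],None,fx=6,fy=6,interpolation=cv2.INTER_NEAREST)[:,:,::-1])
print(get_state()['t'])
E
```

```text
258 240 [202 206 205] [ 0.5131 -0.2155  0.016 ]
258 256 [255 255 255] [ 0.5218 -0.2153  0.0167]
258 260 [255 255 255] [ 0.5241 -0.2153  0.0165]
258 264 [255 255 255] [ 0.5264 -0.2153  0.0166]
258 270 [255 255 255] [ 0.515  -0.2129  0.045 ]
258 276 [49 49 52] [ 0.515  -0.2124  0.0503]
258 284 [46 49 51] [ 0.5149 -0.2119  0.057 ]
258 292 [47 49 52] [ 0.515  -0.2113  0.0629]
258 300 [48 50 54] [ 0.5077 -0.2099  0.08  ]
272 240 [183 188 187] [ 0.5122 -0.2082  0.0174]
272 256 [255 255 255] [ 0.5208 -0.208   0.0181]
272 260 [192 197 196] [ 0.511  -0.207   0.0428]
272 264 [142 146 146] [ 0.5105 -0.2068  0.0477]
272 270 [141 145 144] [ 0.511  -0.2066  0.0522]
272 276 [142 145 145] [ 0.5101 -0.2062  0.0589]
272 284 [141 145 145] [ 0.5106 -0.206   0.0642]
272 292 [142 145 145] [ 0.51   -0.2057  0.0709]
272 300 [195 198 197] [ 0.5105 -0.2054  0.0753]
283 240 [159 164 163] [ 0.5118 -0.2026  0.018 ]
283 256 [204 208 207] [ 0.5205 -0.2024  0.0183]
283 260 [ 99 102 103] [ 0.5106 -0.2022  0.0433]
283 264 [43 42 43] [ 0.5105 -0.2021  0.0473]
283 270 [43 44 44] [ 0.5104 -0.202   0.0529]
283 276 [42 43
[... 324 characters left out ...]
46 145] [ 0.5105 -0.1975  0.0469]
294 270 [142 145 145] [ 0.5101 -0.1976  0.0532]
294 276 [142 145 145] [ 0.5108 -0.1976  0.057 ]
294 284 [142 146 145] [ 0.5102 -0.1977  0.0644]
294 292 [143 146 146] [ 0.5096 -0.1978  0.071 ]
294 300 [171 174 174] [ 0.5093 -0.1979  0.0767]
308 240 [158 163 162] [ 0.5111 -0.19    0.0183]
308 256 [204 208 208] [ 0.5194 -0.1897  0.0196]
308 260 [207 211 210] [ 0.5216 -0.1895  0.0196]
308 264 [206 211 210] [ 0.5237 -0.1894  0.0198]
308 270 [175 181 180] [ 0.5145 -0.1912  0.0444]
308 276 [46 48 50] [ 0.5141 -0.1915  0.0504]
308 284 [43 45 49] [ 0.5145 -0.1918  0.0564]
308 292 [46 48 51] [ 0.514  -0.1922  0.0633]
308 300 [47 49 52] [ 0.5072 -0.1934  0.0797]
4.1333
```

View pics/w4.png

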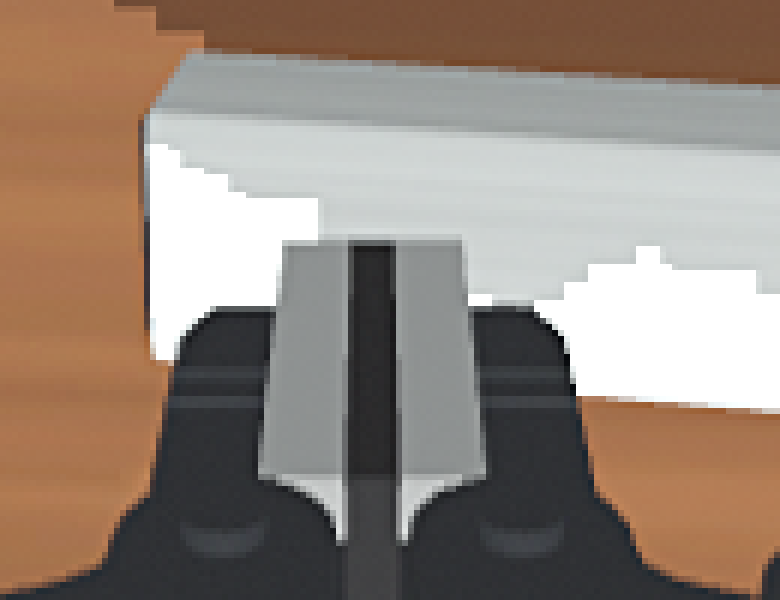

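Emit:
carry_out --increments '[{"claw": 255,"travel": [0.002,-0.03,0],"yaw": 0},{"claw": 255,"travel": [0.001,-0.026,0],"yaw": 0},{"claw": 255,"travel": [0,0,-0.01],"yaw": 0},{"claw": 255,"travel": [0,0,-0.01],"yaw": 0},{"claw": 255,"travel": [0,0,0],"yaw": 0}]'

```text
t: 4.55
position: [0.5267, -0.2622, -0.0117]
tcp_rot: [-0.015, 1.0, -0.011, 0.017]
force: [-0.9, 0.6, 0.5]
finger_gap: 0.0
```

```bash
python3 - <<'E'
from h import *
c=wristcam();p,d=capture("wrist");P=cloud("wrist",d,c)
cv2.imwrite("pics/w5.png",cv2.resize(p[180:360,160:420],None,fx=3,fy=3)[:,:,::-1])
for u in (272,283,294):
  for v in (250,256,260,262,264,270):print(u,v,p[v,u],P[v,u].round(4))
s=get_state();print(s["t"],s["position"],s["force"],s["tcp_rot"])
E
```

```text
272 250 [122  83  58] [ 5.201e-01 -2.669e-01 -2.000e-04]
272 256 [124  86  59] [ 5.231e-01 -2.668e-01  5.000e-04]
272 260 [157 150 146] [ 0.5145 -0.2659  0.0226]
272 262 [150 154 154] [ 0.5145 -0.2658  0.0245]
272 264 [150 154 154] [ 0.5144 -0.2657  0.0266]
272 270 [150 154 154] [ 0.5145 -0.2654  0.0318]
283 250 [122  83  59] [ 0.5195 -0.2613  0.0006]
283 256 [122  85  57] [ 0.5227 -0.2612  0.0008]
283 260 [63 54 50] [ 0.5147 -0.2611  0.0219]
283 262 [46 46 47] [ 0.5145 -0.261   0.0242]
283 264 [44 44 46] [ 0.5147 -0.261   0.0256]
283 270 [46 46 47] [ 0.5142 -0.2609  0.032 ]
294 250 [121  83  58] [ 5.194e-01 -2.558e-01  3.000e-04]
294 256 [124  83  58] [ 0.5225 -0.2557  0.0008]
294 260 [144 144 143] [ 0.5148 -0.2563  0.0212]
294 262 [150 154 154] [ 0.5138 -0.2563  0.0251]
294 264 [151 154 154] [ 0.5145 -0.2563  0.0257]
294 270 [150 154 153] [ 0.5138 -0.2564  0.0325]
4.6 [ 0.52701253 -0.26178619 -0.01113512] [-0.09963561  0.0785552   0.24321803] [-0.01557473  0.99967708 -0.01118663  0.01667403]
```

View pics/w5.png

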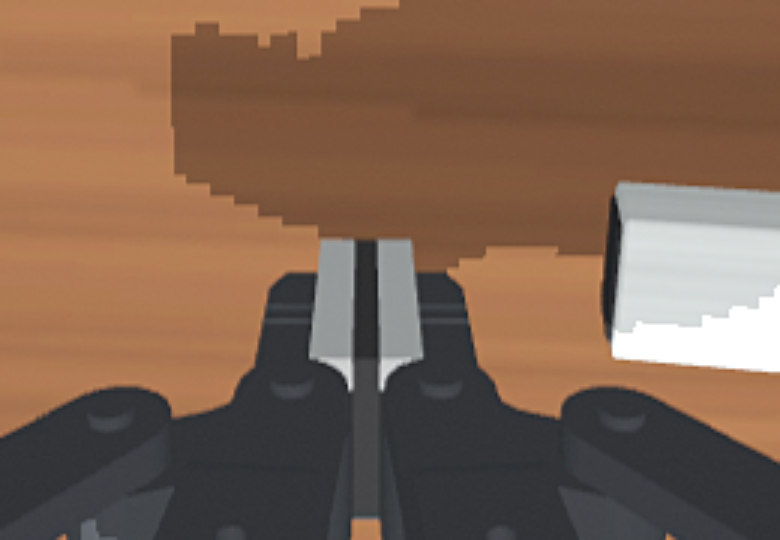

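Emit:
carry_out --increments '[{"claw": 255,"travel": [-0.001,0,-0.013],"yaw": 0},{"claw": 255,"travel": [-0.001,0.012,0],"yaw": 0},{"claw": 255,"travel": [0,0.012,0],"yaw": 0},{"claw": 255,"travel": [0,0.01,0],"yaw": 0},{"claw": 255,"travel": [0,0.01,0],"yaw": 0},{"claw": 255,"travel": [0,0.01,0],"yaw": 0}]'

```text
t: 5.1
position: [0.525, -0.2054, -0.0251]
tcp_rot: [-0.015, 1.0, -0.014, 0.018]
force: [0.5, -3.6, -1.4]
finger_gap: 0.0001
```

Emit:
carry_out --increments '[{"claw": 255,"travel": [0,0.005,0],"yaw": 0},{"claw": 255,"travel": [0,0.004,0],"yaw": 0},{"claw": 255,"travel": [0,0,0],"yaw": 0}]'

```text
t: 5.35
position: [0.5258, -0.1914, -0.0246]
tcp_rot: [-0.018, 1.0, -0.013, 0.018]
force: [-0.6, -2.3, 0.2]
finger_gap: 0.0001
```

```bash
python3 look.py 6
```

```text
bar y -0.1346 0.1226 mid -0.006 pitch 0.1475 ztop at ridge 0.0418 xslope -0.03 x at ridge 0.519 [ 275  252  114   15 1282]
5.4 [ 0.5258 -0.1916 -0.0246] [-0.18 -0.56  0.66]
```

View pics/t6.png

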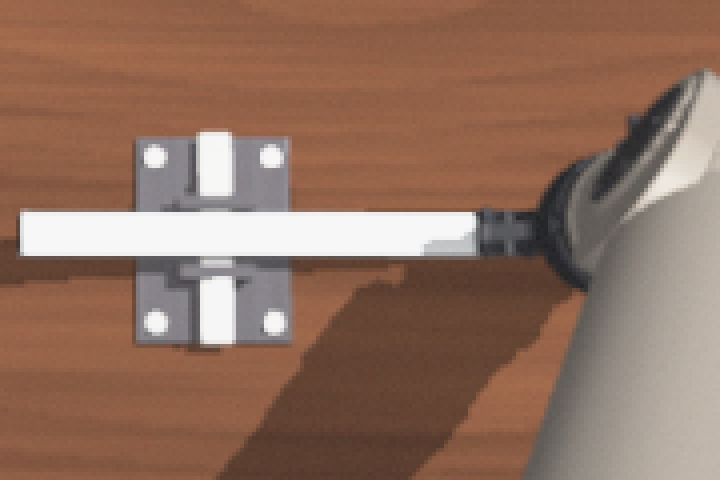

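Emit:
carry_out --increments '[{"claw": 255,"travel": [0,-0.012,0],"yaw": 0},{"claw": 255,"travel": [0,-0.012,0],"yaw": 0},{"claw": 255,"travel": [0,0,0],"yaw": 0},{"claw": 255,"travel": [0,0,0],"yaw": 0},{"claw": 255,"travel": [0,0,0],"yaw": 0},{"claw": 255,"travel": [0,0,0],"yaw": 0},{"claw": 255,"travel": [0,0,0],"yaw": 0},{"claw": 255,"travel": [0,0,0],"yaw": 0}]'

```text
t: 6.07
position: [0.5249, -0.217, -0.025]
tcp_rot: [-0.017, 1.0, -0.011, 0.017]
force: [0.3, 0.0, -0.1]
finger_gap: 0.0002
```

```bash
python3 look.py 7
```

```text
bar y -0.1644 0.1226 mid -0.0209 pitch 0.1538 ztop at ridge 0.042 xslope -0.0304 x at ridge 0.5189 [ 275  252  126   15 1415]
6.1167 [ 0.5249 -0.217  -0.025 ] [-0.29 -0.63 -0.5 ]
```

Emit:
carry_out --increments '[{"claw": 255,"travel": [0,0.014,0],"yaw": 0},{"claw": 255,"travel": [0,0.01,0],"yaw": 0},{"claw": 255,"travel": [0,0.004,0],"yaw": 0},{"claw": 255,"travel": [0,0.003,0],"yaw": 0},{"claw": 255,"travel": [0,-0.003,0],"yaw": 0}]'

```text
t: 6.53
position: [0.5254, -0.1893, -0.0246]
tcp_rot: [-0.017, 1.0, -0.012, 0.018]
force: [-0.4, 0.3, -0.5]
finger_gap: -0.0004
```

Emit:
carry_out --increments '[{"claw": 255,"travel": [0,-0.012,0],"yaw": 0},{"claw": 255,"travel": [0,-0.012,0],"yaw": 0},{"claw": 255,"travel": [0,0,0],"yaw": 0},{"claw": 255,"travel": [0,0,0],"yaw": 0},{"claw": 255,"travel": [0,0,0],"yaw": 0},{"claw": 255,"travel": [0,0,0],"yaw": 0},{"claw": 255,"travel": [0,0,0],"yaw": 0},{"claw": 255,"travel": [0,0,0],"yaw": 0}]'

```text
t: 7.2
position: [0.5246, -0.2177, -0.0246]
tcp_rot: [-0.015, 1.0, -0.012, 0.018]
force: [0.5, 0.1, -0.1]
finger_gap: -0.0
```

```bash
python3 look.py 8
```

```text
bar y -0.1625 0.1272 mid -0.0177 pitch 0.0927 ztop at ridge 0.0415 xslope -0.0321 x at ridge 0.5193 [ 273  252  129   15 1448]
7.25 [ 0.5246 -0.2176 -0.0246] [-0.57 -0.22 -0.14]
```

Emit:
carry_out --increments '[{"claw": 255,"travel": [0,-0.012,0],"yaw": 0},{"claw": 255,"travel": [0,-0.012,0],"yaw": 0},{"claw": 255,"travel": [0,0,0],"yaw": 0},{"claw": 255,"travel": [0,0,0],"yaw": 0},{"claw": 255,"travel": [0,0,0],"yaw": 0},{"claw": 255,"travel": [0,0,0],"yaw": 0},{"claw": 255,"travel": [0,0,0],"yaw": 0},{"claw": 255,"travel": [0,0,0],"yaw": 0}]'

```text
t: 7.92
position: [0.5246, -0.2443, -0.0246]
tcp_rot: [-0.015, 1.0, -0.012, 0.018]
force: [-0.3, -0.1, -0.6]
finger_gap: -0.0001
```

```bash
python3 look.py 9
```

```text
bar y -0.1676 0.1295 mid -0.019 pitch 0.0406 ztop at ridge 0.0412 xslope -0.0329 x at ridge 0.5191 [ 272  252  133   15 1545]
7.9667 [ 0.5246 -0.2443 -0.0246] [-0.43 -0.19  0.37]
```

View pics/t9.png

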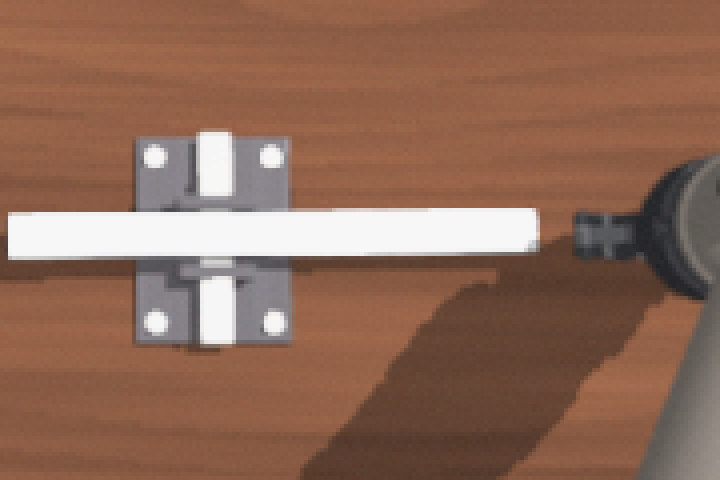

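Emit:
carry_out --increments '[{"claw": 255,"travel": [0,-0.01,0.03],"yaw": 0},{"claw": 255,"travel": [0,-0.01,0.03],"yaw": 0},{"claw": 255,"travel": [0,0,0.03],"yaw": 0},{"claw": 255,"travel": [0,0,0.02],"yaw": 0},{"claw": 255,"travel": [0,0,0],"yaw": 0}]'

```text
t: 8.38
position: [0.5217, -0.2619, 0.0873]
tcp_rot: [-0.017, 1.0, -0.011, 0.014]
force: [0.5, -0.2, 0.8]
finger_gap: 0.0003
```

```bash
python3 look.py 10; python3 - <<'E'
from h import *
p,d=capture("scene");P=cloud("scene",d)
m=(p.min(2)>190)&(P[...,2]>.02)&(P[...,2]<.08)&(abs(P[...,0]-.522)<.015)&(P[...,1]>-.19)&(P[...,1]<.16)
Q=P[m];print(len(Q),np.polyfit(Q[:,1],Q[:,2],1))
cv2.imwrite("pics/s10.png",cv2.resize(p[190:340,130:330],None,fx=4,fy=4,interpolation=cv2.INTER_NEAREST)[:,:,::-1])
E
```

```text
bar y -0.1681 0.1295 mid -0.0193 pitch 0.0479 ztop at ridge 0.0413 xslope -0.0329 x at ridge 0.5191 [ 272  252  133   15 1546]
8.4333 [ 0.521  -0.2612  0.0858] [-0.17 -0.43  0.77]
1035 [0.03905343 0.04441461]
```

View pics/s10.png

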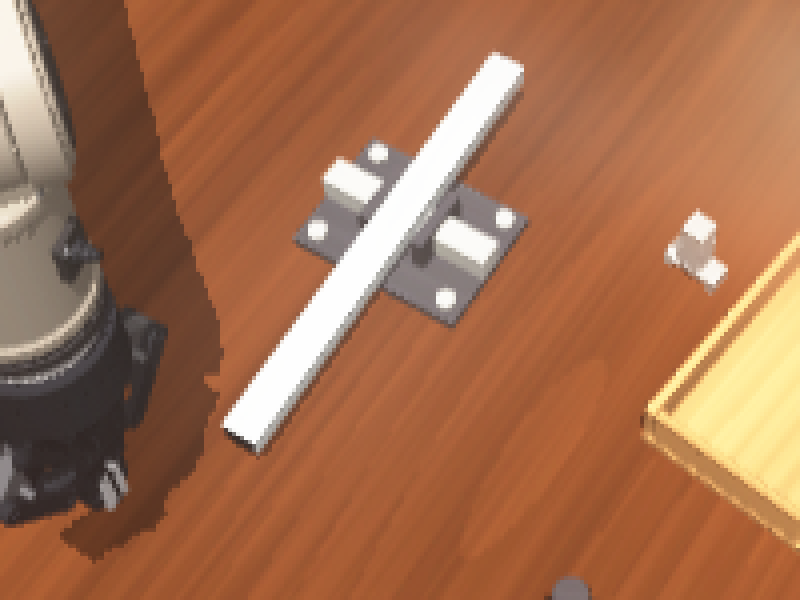

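```bash
python3 - <<'E'
from h import *
for n in("top","scene"):
    p,d=capture(n);P=cloud(n,d)
    m=(p.min(2)>190)&(P[...,2]>.015)&(P[...,2]<.08)&(abs(P[...,0]-.520+.032*P[...,1])<.008)&(P[...,1]>-.19)&(P[...,1]<.16)
    Q=P[m]
    for a in np.arange(-.17,.14,.03):
        s=Q[abs(Q[:,1]-a)<.012]
        if len(s)>5:print(n,a.round(2),len(s),np.median(s[:,2]).round(4))
    b=(abs(P[...,2])<.015)&(abs(P[...,0]-.6)<.02)&(P[...,1]>-.19)&(P[...,1]<.16)
    Q=P[b];print("bench fit",np.polyfit(Q[:,1],Q[:,2],1),get_state()["t"])
E
```

```text
top -0.17 31 0.0387
top -0.14 74 0.0392
top -0.11 77 0.0398
top -0.08 75 0.0414
top -0.05 71 0.0416
top -0.02 77 0.0423
top 0.01 75 0.0435
top 0.04 71 0.0428
top 0.07 70 0.0438
top 0.1 80 0.0442
top 0.13 46 0.0457
bench fit [ 0.00185614 -0.00109647] 8.5333
scene -0.17 38 0.0448
scene -0.14 60 0.0447
scene -0.11 63 0.0451
scene -0.08 59 0.0442
scene -0.05 56 0.045
scene -0.02 54 0.0447
scene 0.01 53 0.0441
scene 0.04 56 0.0441
scene 0.07 50 0.0443
scene 0.1 45 0.0446
scene 0.13 21 0.043
bench fit [-3.66040321e-05  4.92733870e-04] 8.5833
```

Emit:
carry_out --increments '[{"claw": 255,"travel": [0.001,0.015,-0.04],"yaw": 0},{"claw": 255,"travel": [0.001,0.015,-0.035],"yaw": 0},{"claw": 255,"travel": [0.001,0.015,-0.01],"yaw": 0},{"claw": 255,"travel": [0.0,0.01,0],"yaw": 0},{"claw": 255,"travel": [0.0,0.0,0],"yaw": 0}]'

```text
t: 9.0
position: [0.5167, -0.2026, -0.0087]
tcp_rot: [-0.016, 1.0, -0.008, 0.006]
force: [-0.3, 0.5, -0.3]
finger_gap: -0.0005
```

```bash
python3 - <<'E'
from h import *
c=wristcam();p,d=capture("wrist");P=cloud("wrist",d,c)
s=get_state();print(s["t"],s["position"].round(4),s["force"].round(2),s["tcp_rot"].round(3))
cv2.imwrite("pics/w11.png",cv2.resize(p[180:360,160:420],None,fx=3,fy=3,interpolation=cv2.INTER_NEAREST)[:,:,::-1])
for v in (240,250,260,264,270,276,282,290):
  print(v,[(u,P[v,u].round(3).tolist()) for u in range(295,345,4)])
E
```

```text
9.05 [ 0.5168 -0.2036 -0.0083] [-0.35  0.33 -0.71] [-0.016  1.    -0.009  0.006]
240 [(295, [0.506, -0.196, -0.001]), (299, [0.506, -0.194, 0.0]), (303, [0.506, -0.192, -0.0]), (307, [0.505, -0.19, 0.0]), (311, [0.506, -0.188, -0.001]), (315, [0.505, -0.186, 0.0]), (319, [0.505, -0.184, 0.001]), (323, [0.505, -0.182, 0.0]), (327, [0.505, -0.18, -0.0]), (331, [0.505, -0.178, 0.0]), (335, [0.505, -0.176, 0.0]), (339, [0.504, -0.174, 0.001]), (343, [0.505, -0.171, -0.001])]
250 [(295, [0.511, -0.196, 0.0]), (299, [0.511, -0.194, 0.001]), (303, [0.511, -0.191, -0.001]), (307, [0.511, -0.189, -0.001]), (311, [0.442, -0.202, 0.162]), (315, [0.51, -0.186, 0.001]), (319, [0.511, -0.183, -0.001]), (323, [0.511, -0.181, 0.0]), (327, [0.51, -0.179, 0.0]), (331, [0.51, -0.177, -0.0]), (335, [0.511, -0.175, -0.001]), (339, [0.51, -0.173, -0.0]), (343, [0.51, -0.171, -0.0])]
260 [(295, [0.505, -0.196, 0.025]), (299, [0.517, -0.193, -0.0]), (303, [0.516, -0.191, 0.001]), (307, [0.516, -0.189, 0.001]), (311, [0.516, -0.187, 0.0]), (315, [0.516, -0.185, 0.0]), (319, [0.516, -0.183, 0.0]), (323, [0.51
[... 1456 characters left out ...]
, (307, [0.509, -0.192, 0.038]), (311, [0.509, -0.19, 0.038]), (315, [0.529, -0.184, -0.0]), (319, [0.529, -0.182, -0.001]), (323, [0.529, -0.18, -0.0]), (327, [0.529, -0.178, -0.0]), (331, [0.528, -0.176, 0.0]), (335, [0.529, -0.174, -0.0]), (339, [0.528, -0.172, 0.0]), (343, [0.528, -0.17, 0.0])]
290 [(295, [0.505, -0.197, 0.052]), (299, [0.505, -0.196, 0.051]), (303, [0.509, -0.194, 0.045]), (307, [0.509, -0.192, 0.045]), (311, [0.509, -0.19, 0.044]), (315, [0.509, -0.189, 0.044]), (319, [0.534, -0.182, -0.0]), (323, [0.533, -0.18, 0.0]), (327, [0.533, -0.178, 0.001]), (331, [0.533, -0.176, 0.0]), (335, [0.533, -0.173, 0.0]), (339, [0.533, -0.171, -0.001]), (343, [0.533, -0.169, -0.001])]
```

View pics/w11.png

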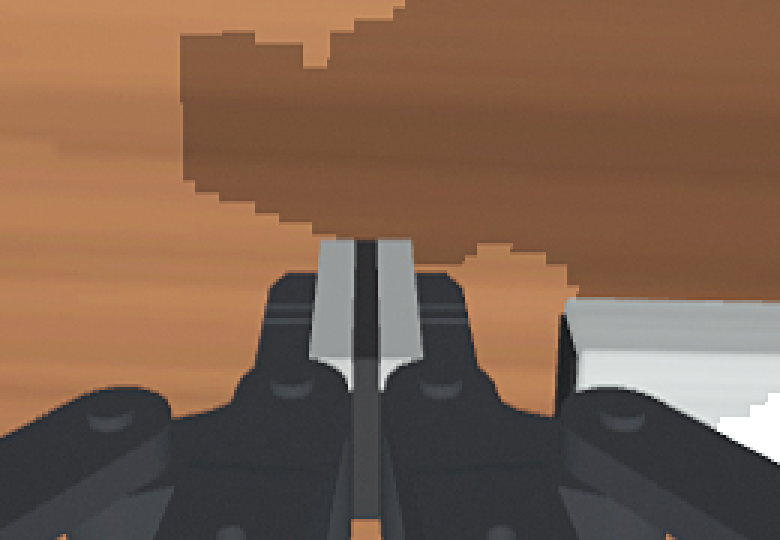

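```bash
python3 - <<'E'
from h import *
c=wristcam();p,d=capture("wrist");P=cloud("wrist",d,c)
for u,v in ((365,315),(355,325),(375,320),(340,330),(320,300)):print("knuckle",P[v,u].round(4))
for v in (299,303,307,310):
  for u in (346,349,351,353,356,370,400):print(v,u,p[v,u],P[v,u].round(4))
E
```

```text
knuckle [ 0.5019 -0.177   0.0708]
knuckle [ 0.5028 -0.1807  0.075 ]
knuckle [ 0.5026 -0.1742  0.0723]
knuckle [ 0.5081 -0.184   0.0702]
knuckle [ 5.397e-01 -1.820e-01  1.000e-04]
299 346 [176 123  84] [ 5.389e-01 -1.681e-01 -4.000e-04]
299 349 [50 40 37] [ 0.5212 -0.1731  0.0293]
299 351 [36 36 39] [ 0.5185 -0.1732  0.0338]
299 353 [33 34 35] [ 0.5159 -0.1734  0.0381]
299 356 [158 162 162] [ 0.5146 -0.1727  0.0403]
299 370 [203 208 206] [ 0.5139 -0.1673  0.041 ]
299 400 [189 194 193] [ 0.5133 -0.1555  0.0411]
303 346 [185 129  89] [ 0.5415 -0.1678 -0.0007]
303 349 [34 35 37] [ 0.5229 -0.173   0.0299]
303 351 [36 36 38] [ 0.5204 -0.1731  0.0339]
303 353 [40 41 41] [ 0.5172 -0.1735  0.039 ]
303 356 [165 171 170] [ 0.5166 -0.1725  0.04  ]
303 370 [216 221 220] [ 0.5154 -0.1673  0.0415]
303 400 [215 221 221] [ 0.5142 -0.1558  0.0427]
307 346 [192 135  91] [ 5.432e-01 -1.678e-01  5.000e-04]
307 349 [29 32 36] [ 0.5244 -0.173   0.0305]
307 351 [37 38 38] [ 0.5227 -0.1728  0.0333]
307 353 [42 43 44] [ 0.5194 -0.1732  0.0386]
307 356 [183 189 187] [ 0.5182 -0.1724  0.0404]
307 370 [222 227 226] [ 0.517  -0.1672  0.0419]
307 400 [220 224 223] [ 0.5167 -0.1552  0.0416]
310 346 [191 134  91] [ 5.455e-01 -1.675e-01 -1.000e-04]
310 349 [25 30 35] [ 0.526  -0.1729  0.0305]
310 351 [38 40 43] [ 0.5031 -0.1804  0.0665]
310 353 [50 51 54] [ 0.5025 -0.18    0.0674]
310 356 [41 43 46] [ 0.5037 -0.1785  0.0654]
310 370 [67 69 73] [ 0.5031 -0.1742  0.0661]
310 400 [215 220 219] [ 0.5182 -0.1549  0.0414]
```

Emit:
carry_out --increments '[{"claw": 255,"travel": [0.004,0.004,0.002],"yaw": 0},{"claw": 255,"travel": [0.004,0.002,0.001],"yaw": 0},{"claw": 255,"travel": [0,0,0],"yaw": 0}]'

```text
t: 9.35
position: [0.5283, -0.2027, -0.0011]
tcp_rot: [-0.014, 1.0, -0.011, 0.01]
force: [0.1, 0.7, 0.8]
finger_gap: 0.0001
```

Emit:
carry_out --increments '[{"claw": 255,"travel": [-0.003,0.006,0],"yaw": 0},{"claw": 255,"travel": [0,0.005,0],"yaw": 0},{"claw": 255,"travel": [0,0,0],"yaw": 0}]'

```text
t: 9.6
position: [0.5271, -0.1928, 0.0011]
tcp_rot: [-0.013, 1.0, -0.012, 0.012]
force: [0.6, 0.6, -0.7]
finger_gap: 0.0004
```

Emit:
carry_out --increments '[{"claw": 255,"travel": [-0.002,0.004,-0.001],"yaw": 0},{"claw": 255,"travel": [0,0.003,0],"yaw": 0},{"claw": 255,"travel": [0,0.002,0],"yaw": 0},{"claw": 255,"travel": [0,0.0,0],"yaw": 0}]'

```text
t: 9.93
position: [0.525, -0.1851, 0.0009]
tcp_rot: [-0.012, 1.0, -0.014, 0.013]
force: [-0.2, 0.0, 0.7]
finger_gap: 0.0
```

Emit:
carry_out --increments '[{"claw": 255,"travel": [0,0.003,0],"yaw": 0},{"claw": 255,"travel": [0,0.001,0],"yaw": 0}]'

```text
t: 10.1
position: [0.5251, -0.1825, 0.0011]
tcp_rot: [-0.012, 1.0, -0.015, 0.013]
force: [0.7, -2.5, -0.5]
finger_gap: -0.0004
```

```bash
cat > lev.py <<'E'
from h import *
p,d=capture("scene");P=cloud("scene",d)
m=(p.min(2)>190)&(P[...,2]>.01)&(P[...,2]<.08)&(abs(P[...,0]-.520+.032*P[...,1])<.008)&(P[...,1]>-.19)&(P[...,1]<.16)
Q=P[m];print("scene pitch",np.polyfit(Q[:,1],Q[:,2],1).round(4),"y range",Q[:,1].min().round(4),Q[:,1].max().round(4))
s=get_state();print(s["t"],s["position"].round(4),s["force"].round(2))
E
python3 lev.py; python3 look.py 12
```

```text
scene pitch [0.0066 0.0444] y range -0.1659 0.1319
10.15 [ 0.525  -0.1825  0.0011] [ 0.57 -1.38 -0.2 ]
bar y -0.1274 0.1342 mid 0.0034 pitch 0.0113 ztop at ridge 0.0411 xslope -0.0347 x at ridge 0.5193 [ 270  252  117   15 1368]
10.2 [ 0.525  -0.1825  0.0011] [-0.52 -2.26 -0.06]
```

Emit:
carry_out --increments '[{"claw": 255,"travel": [0,-0.012,0],"yaw": 0},{"claw": 255,"travel": [0,-0.025,0.0],"yaw": 0},{"claw": 255,"travel": [0,-0.01,0.035],"yaw": 0},{"claw": 200,"travel": [0,0,0.04],"yaw": 0},{"claw": 0,"travel": [0.02,0.01,0.035],"yaw": 0},{"claw": 0,"travel": [0.022,0.033,0.005],"yaw": 0},{"claw": 0,"travel": [0.022,0.033,0],"yaw": 0},{"claw": 0,"travel": [0.022,0.033,0],"yaw": 0}]'

```text
t: 10.87
position: [0.6027, -0.1315, 0.1207]
tcp_rot: [-0.0, 1.0, -0.013, 0.008]
force: [0.1, -0.1, 0.8]
finger_gap: 0.0606
```

Emit:
carry_out --increments '[{"claw": 0,"travel": [0.02,0.035,0],"yaw": 0},{"claw": 0,"travel": [0.02,0.035,0.0],"yaw": 0},{"claw": 0,"travel": [0.02,0.035,0],"yaw": 0},{"claw": 0,"travel": [0.01,0.035,0],"yaw": 0},{"claw": 0,"travel": [0.0,0.035,0],"yaw": 0},{"claw": 0,"travel": [0,0.02,0],"yaw": 0}]'

```text
t: 11.37
position: [0.6794, 0.0758, 0.1208]
tcp_rot: [-0.001, 1.0, -0.01, 0.009]
force: [-0.2, 1.6, -1.0]
finger_gap: 0.0855
```

```bash
python3 lev.py
```

```text
scene pitch [0.0013 0.0444] y range -0.1672 0.1325
11.4167 [0.6794 0.0812 0.1203] [-0.12  4.46 -0.6 ]
```

```bash
python3 - <<'E'
from h import *
c=wristcam();s=get_state();p,d=capture("wrist");np.savez("w13.npz",p=p,d=d,K=c[0],V=c[1])
print(s["t"],s["position"].round(4),s["tcp_rot"].round(4))
cv2.imwrite("pics/w13.png",p[:,:,::-1])
print(proj("w",[.685,.085,.05],c))
E
```

```text
11.4167 [0.6794 0.0812 0.1203] [-0.0037  0.9999 -0.0079  0.009 ]
[288.04964691 221.16077715]
```

View pics/w13.png

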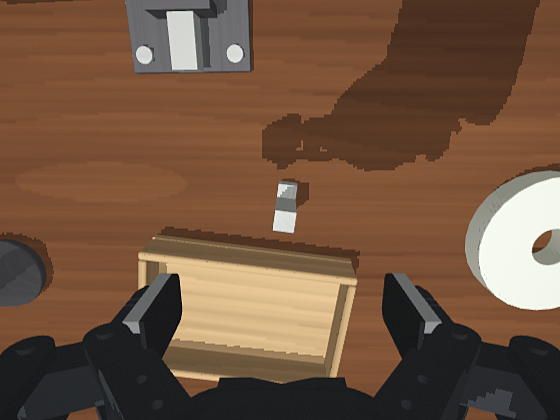

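```bash
python3 - <<'E'
from h import *
f=np.load("w13.npz");p,d=f["p"],f["d"];c=(f["K"],f["V"]);P=cloud("w",d,c)
cv2.imwrite("pics/w13z.png",cv2.resize(p[170:245,250:320],None,fx=8,fy=8,interpolation=cv2.INTER_NEAREST)[:,:,::-1])
R=P[170:245,250:320]
m=(R[...,2]>.046)&(R[...,2]<.06)
q=np.argwhere(m)+[170,250];print(len(q),R[m].mean(0),R[m][:,2].std())
rect=cv2.minAreaRect(np.ascontiguousarray(q[:,::-1].astype(np.float32)));print(rect)
XY=R[m][:,:2];print("xy",XY.min(0),XY.max(0),cv2.minAreaRect((XY*1000).astype(np.float32)))
m=(R[...,2]>.008)&(R[...,2]<.06);XY=R[m][:,:2];print("all",cv2.minAreaRect((XY*1000).astype(np.float32)))
m=(R[...,2]>.008)&(R[...,2]<.018);XY=R[m][:,:2];print("plate",len(XY),cv2.minAreaRect((XY*1000).astype(np.float32)))
E
```

```text
486 [0.6831653  0.08209851 0.05167465] 0.0012255051395845679
((284.24993896484375, 219.24996948242188), (21.77889060974121, 23.05168342590332), 8.130102157592773)
xy [0.67510508 0.07375358] [0.69240112 0.0907997 ] ((683.8277587890625, 82.05363464355469), (15.962202072143555, 16.400747299194336), 82.37422180175781)
all ((681.5272216796875, 82.33344268798828), (16.001985549926758, 33.208465576171875), 82.75411224365234)
plate 303 ((681.5377197265625, 82.2960205078125), (15.911835670471191, 33.242252349853516), 82.52310180664062)
```

View pics/w13z.png

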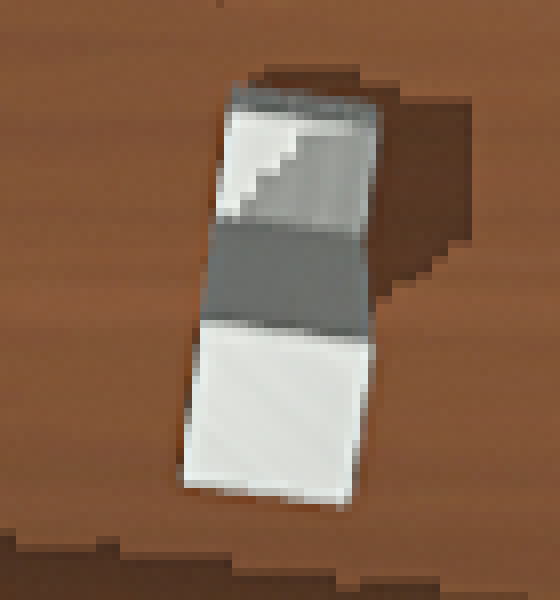

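```bash
python3 - <<'E'
from h import *
f=np.load("w13.npz");p,d=f["p"],f["d"];c=(f["K"],f["V"]);P=cloud("w",d,c)
for u in range(145,356,30):
    col=P[235:300,u];k=np.where((col[:,2]>.03)&(col[:,2]<.06))[0]
    print(u,[col[i].round(4).tolist() for i in k[:1]])
    kk=np.where((col[:,2]>.006)&(col[:,2]<.06))[0]; print("   minx",col[kk][np.argmin(col[kk][:,0])].round(4) if len(kk) else None)
E
```

```text
145 [[0.7155, -0.0329, 0.0306]]
   minx [ 0.7155 -0.0329  0.0306]
175 [[0.7182, -0.0078, 0.0318]]
   minx [ 0.7174 -0.0133  0.0142]
205 [[0.7218, 0.0166, 0.0311]]
   minx [0.7209 0.0162 0.0291]
235 [[0.7247, 0.0413, 0.0301]]
   minx [0.7239 0.0379 0.0063]
265 [[0.7273, 0.0664, 0.0315]]
   minx [0.7273 0.0664 0.0315]
295 [[0.7313, 0.0914, 0.0301]]
   minx [0.7303 0.0916 0.0224]
325 [[0.7338, 0.1165, 0.0317]]
   minx [0.7331 0.1171 0.0256]
355 [[0.7378, 0.1419, 0.0305]]
   minx [0.737  0.1403 0.0391]
```

Emit:
carry_out --increments '[{"claw": 0,"travel": [0.003,0,-0.02],"yaw": -0.07},{"claw": 0,"travel": [0.002,0,-0.03],"yaw": -0.068},{"claw": 0,"travel": [0,0,-0.01],"yaw": 0},{"claw": 0,"travel": [0,0,0],"yaw": 0}]'

```text
t: 11.8
position: [0.6849, 0.0761, 0.0596]
tcp_rot: [0.067, 0.998, -0.009, 0.009]
force: [-0.5, -1.0, -0.5]
finger_gap: 0.0854
```

```bash
cat > sad.py <<'E'
from h import *
c=wristcam();s=get_state();p,d=capture("wrist");P=cloud("w",d,c)
m=(P[...,2]>.045)&(P[...,2]<.058)&(abs(P[...,0]-.684)<.02)&(abs(P[...,1]-.082)<.02)
XY=P[m][:,:2];print(s["t"],s["position"].round(4),s["tcp_rot"].round(4));print("stem",len(XY),cv2.minAreaRect((XY*1000).astype(np.float32)))
cv2.imwrite("pics/wsad.png",p[:,:,::-1])
x,y,z,w=s["tcp_rot"];print("tool y deg",np.degrees(np.arctan2(y*y-x*x,2*x*y)),"zdir",2*(x*z+y*w),2*(y*z-x*w))
E
python3 sad.py
```

```text
11.8 [0.6849 0.0761 0.0596] [ 0.0674  0.9976 -0.0093  0.0086]
stem 863 ((683.882568359375, 82.05471801757812), (15.93088150024414, 16.496828079223633), 82.32984161376953)
tool y deg 82.27054808783049 zdir 0.01584895416237734 -0.01970878100611995
```

View pics/wsad.png

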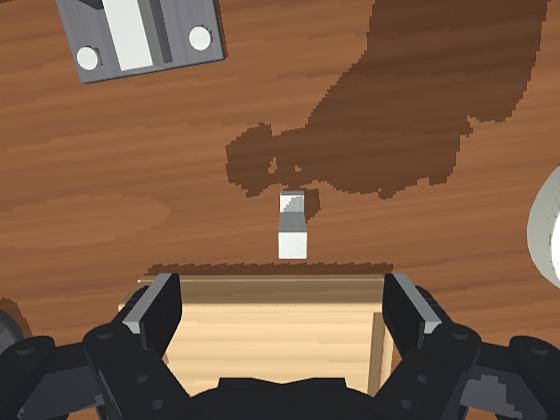

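Emit:
carry_out --increments '[{"claw": 0,"travel": [0,0.005,-0.02],"yaw": 0},{"claw": 0,"travel": [0,0,-0.025],"yaw": 0},{"claw": 0,"travel": [0,0,0],"yaw": 0}]'

```text
t: 12.1
position: [0.6879, 0.0774, 0.0191]
tcp_rot: [0.068, 0.998, -0.009, 0.012]
force: [-1.2, -0.3, -0.8]
finger_gap: 0.0855
```

Emit:
carry_out --increments '[{"claw": 0,"travel": [-0.003,0.004,-0.015],"yaw": 0},{"claw": 0,"travel": [-0.001,0.001,-0.014],"yaw": 0},{"claw": 0,"travel": [0,0,0],"yaw": 0}]'

```text
t: 12.35
position: [0.687, 0.08, -0.0054]
tcp_rot: [0.068, 0.998, -0.008, 0.015]
force: [-1.2, -0.2, -0.2]
finger_gap: 0.0854
```

Emit:
carry_out --increments '[{"claw": 0,"travel": [-0.003,0.002,-0.004],"yaw": 0},{"claw": 0,"travel": [0,0,-0.002],"yaw": 0},{"claw": 0,"travel": [0,0,0],"yaw": 0}]'

```text
t: 12.6
position: [0.6862, 0.081, -0.0081]
tcp_rot: [0.068, 0.997, -0.008, 0.017]
force: [-0.3, -0.7, 0.5]
finger_gap: 0.0855
```

```bash
python3 sad.py
```

```text
12.6 [ 0.6862  0.081  -0.0081] [ 0.0683  0.9975 -0.0079  0.017 ]
stem 1937 ((684.2435913085938, 82.10952758789062), (16.125137329101562, 17.754859924316406), 83.38433837890625)
tool y deg 82.16737660746784 zdir 0.03275626960125323 -0.018013540396257556
```

View pics/wsad.png

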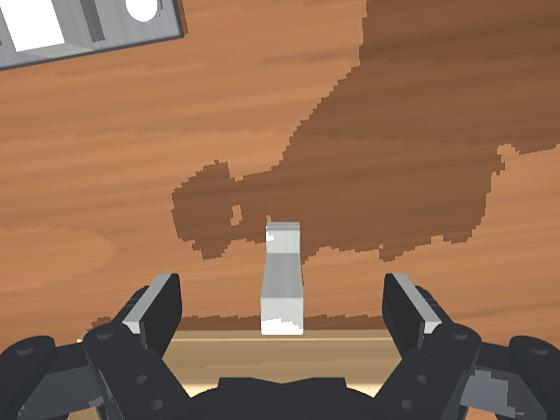

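Emit:
carry_out --increments '[{"claw": 255,"travel": [0,0,0],"yaw": 0},{"claw": 255,"travel": [0,0,0],"yaw": 0},{"claw": 255,"travel": [0,0,0],"yaw": 0},{"claw": 255,"travel": [0,0,0],"yaw": 0},{"claw": 255,"travel": [0,0,0],"yaw": 0},{"claw": 255,"travel": [0,0,0],"yaw": 0},{"claw": 255,"travel": [0,0,0],"yaw": 0}]'

```text
t: 13.23
position: [0.6884, 0.0811, -0.0051]
tcp_rot: [0.068, 0.997, -0.007, 0.019]
force: [0.3, 0.2, 0.1]
finger_gap: 0.0148
```

```bash
python3 sad.py; python3 lev.py
```

```text
13.2333 [ 0.6884  0.0811 -0.0051] [ 0.0682  0.9975 -0.0072  0.0191]
stem 2814 ((685.6979370117188, 81.19632720947266), (40.24659729003906, 23.18376350402832), 82.26898956298828)
tool y deg 82.17795587899957 zdir 0.03713129635556931 -0.017062637314109418
scene pitch [-0.0004  0.0444] y range -0.1677 0.1331
13.3333 [ 0.6883  0.0812 -0.0052] [-0.69  0.    0.36]
```

View pics/wsad.png

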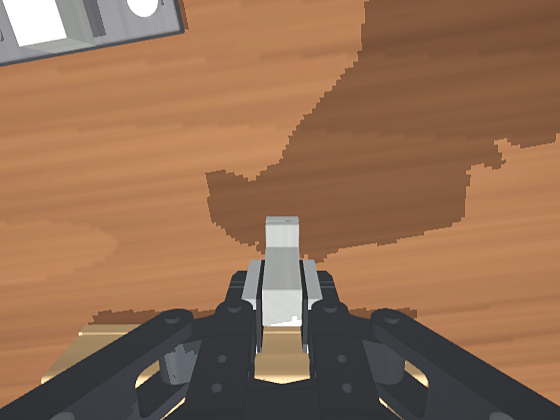

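Emit:
carry_out --increments '[{"claw": 255,"travel": [0,0,0.025],"yaw": 0},{"claw": 255,"travel": [0,0,0.03],"yaw": 0},{"claw": 255,"travel": [-0.01,0,0.03],"yaw": 0.04},{"claw": 255,"travel": [-0.025,-0.015,0],"yaw": 0.04},{"claw": 255,"travel": [-0.03,-0.015,0],"yaw": 0.04},{"claw": 255,"travel": [-0.03,-0.015,0],"yaw": 0.04},{"claw": 255,"travel": [-0.02,-0.01,0],"yaw": 0.01},{"claw": 255,"travel": [0,0,0],"yaw": 0}]'

```text
t: 14.0
position: [0.5672, 0.0255, 0.0802]
tcp_rot: [-0.023, 1.0, -0.007, 0.018]
force: [0.2, -1.0, -0.5]
finger_gap: 0.0148
```

```bash
cat > hov.py <<'E'
from h import *
import sys
c=wristcam();s=get_state();p,d=capture("wrist");np.savez(f"w{sys.argv[1]}.npz",p=p,d=d,K=c[0],V=c[1])
print(s["t"],s["position"].round(4),s["tcp_rot"].round(4),s["finger_gap"])
cv2.imwrite(f"pics/w{sys.argv[1]}.png",p[:,:,::-1])
x,y,z,w=s["tcp_rot"];print("tool y deg",np.degrees(np.arctan2(y*y-x*x,2*x*y)),"zdir",2*(x*z+y*w),2*(y*z-x*w))
E
python3 hov.py 20
```

```text
14.0 [0.5672 0.0255 0.0802] [-0.0227  0.9996 -0.0066  0.0183] 0.014811110901459333
tool y deg 92.60421031517534 zdir 0.036973993314376646 -0.012334480398028029
```

View pics/w20.png

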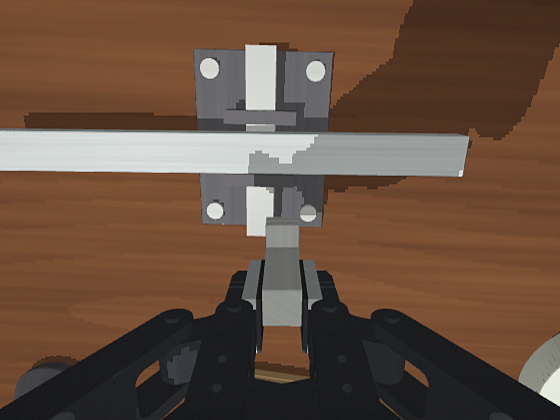

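```bash
cat > meas.py <<'E'
from h import *
import sys
f=np.load(f"w{sys.argv[1]}.npz");p,d=f["p"],f["d"];c=(f["K"],f["V"]);P=cloud("w",d,c)
g=p.min(2)
H,W=g.shape
fl=P.reshape(-1,3);b=p.reshape(-1,3).min(1)
x,y,z=fl.T
vv,uu=np.mgrid[:H,:W];vv=vv.ravel();uu=uu.ravel()
def md(m):return m
# ridge top
m=(abs(z-.028)<.003)&(b>150)&(x<.50)&(x>.45)&(abs(y-.012)<.03)
if m.sum()>20:
    Q=fl[m];print("ridge far n",m.sum(),"y",np.percentile(Q[:,1],[2,98]).round(4),"ctr",np.percentile(Q[:,1],[2,98]).mean().round(4),"x",np.percentile(Q[:,0],[2,98]).round(4),"z",np.median(Q[:,2]).round(4))
m=(abs(z-.028)<.003)&(b>150)&(x>.535)&(x<.59)&(abs(y-.012)<.03)
if m.sum()>20:
    Q=fl[m];print("ridge near n",m.sum(),"y",np.percentile(Q[:,1],[2,98]).round(4),"ctr",np.percentile(Q[:,1],[2,98]).mean().round(4),"x",np.percentile(Q[:,0],[2,98]).round(4))
m=(abs(z-.044)<.005)&(abs(x-.519)<.03)&(b>120)
Q=fl[m];
for y0 in np.arange(-.09,.14,.02):
    s=Q[abs(Q[:,1]-y0)<.004]
    if len(s)>20:
        lo,hi=np.percentile(s[:,0],[1,99]);print("bar y",y0.round(3),"x",lo.round(4),hi.round(4),"ctr",((lo+hi)/2).round(4),"z",np.median(s[:,2]).round(4))
E
python3 meas.py 20; python3 - <<'E'
from h import *
f=np.load("w20.npz");p,d=f["p"],f["d"];c=(f["K"],f["V"]);P=cloud("w",d,c)
for v in (214,216,218,220,224,228,235,242,246,250,255,265,280,300):
    print(v,[(u,P[v,u].round(4).tolist()) for u in (262,265,268,283,297,300,303)])
cv2.imwrite("pics/w20z.png",cv2.resize(p[205:335,230:335],None,fx=5,fy=5,interpolation=cv2.INTER_NEAREST)[:,:,::-1])
E
```

```text
ridge far n 1934 y [-0.0006  0.0166] ctr 0.008 x [0.4595 0.4944] z 0.028
ridge near n 1100 y [0.001  0.0177] ctr 0.0094 x [0.5446 0.5777]
bar y -0.09 x 0.5112 0.5345 ctr 0.5228 z 0.0439
bar y -0.07 x 0.5109 0.5343 ctr 0.5226 z 0.0439
bar y -0.05 x 0.5099 0.5332 ctr 0.5216 z 0.044
bar y -0.03 x 0.5096 0.5324 ctr 0.521 z 0.044
bar y -0.01 x 0.5087 0.5321 ctr 0.5204 z 0.044
bar y 0.01 x 0.5079 0.5311 ctr 0.5195 z 0.0439
bar y 0.03 x 0.5075 0.5307 ctr 0.5191 z 0.0441
bar y 0.05 x 0.5066 0.5297 ctr 0.5182 z 0.044
bar y 0.07 x 0.5062 0.5296 ctr 0.5179 z 0.044
bar y 0.09 x 0.5053 0.5285 ctr 0.5169 z 0.044
bar y 0.11 x 0.5049 0.528 ctr 0.5165 z 0.044
bar y 0.13 x 0.5042 0.5273 ctr 0.5158 z 0.044
214 [(262, [0.5635, 0.0112, 0.0273]), (265, [0.5634, 0.0133, 0.0271]), (268, [0.5631, 0.0154, 0.0278]), (283, [0.5693, 0.0257, 0.0079]), (297, [0.569, 0.0361, 0.0072]), (300, [0.5672, 0.038, 0.0123]), (303, [0.5672, 0.0403, 0.0118])]
216 [(262, [0.5645, 0.0114, 0.0285]), (265, [0.5646, 0.0134, 0.028]), (268, [0.544, 0.0178, 0.0874]), (283, [0.5443, 0.0253, 0.0855]), (297, [0.5438, 0.0324, 0.086]), (3
[... 2178 characters left out ...]
5 [(262, [0.5551, 0.0173, 0.1192]), (265, [0.556, 0.0185, 0.1173]), (268, [0.5559, 0.0198, 0.1174]), (283, [0.5551, 0.0262, 0.1182]), (297, [0.5551, 0.0321, 0.1177]), (300, [0.5549, 0.0334, 0.118]), (303, [0.5537, 0.0345, 0.1201])]
280 [(262, [0.5544, 0.0182, 0.1329]), (265, [0.5562, 0.0192, 0.1297]), (268, [0.5555, 0.0204, 0.1308]), (283, [0.5551, 0.0263, 0.131]), (297, [0.5548, 0.0317, 0.1309]), (300, [0.5556, 0.033, 0.1295]), (303, [0.5539, 0.034, 0.1324])]
300 [(262, [0.5599, 0.0187, 0.1382]), (265, [0.5598, 0.0198, 0.1382]), (268, [0.5604, 0.0209, 0.1372]), (283, [0.5594, 0.0266, 0.1383]), (297, [0.5596, 0.0318, 0.1376]), (300, [0.5594, 0.0329, 0.1378]), (303, [0.5543, 0.0334, 0.1457])]
```

View pics/w20z.png

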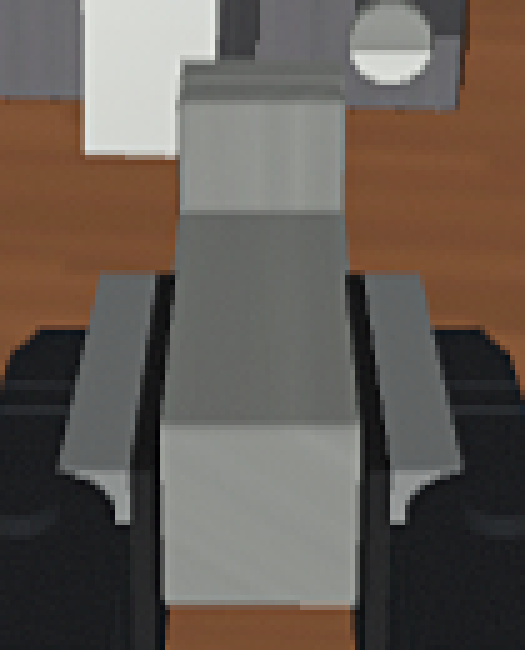

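Emit:
carry_out --increments '[{"claw": 255,"travel": [-0.02,-0.008,0],"yaw": -0.01},{"claw": 255,"travel": [-0.018,-0.007,0],"yaw": 0},{"claw": 255,"travel": [-0.005,-0.002,-0.005],"yaw": 0},{"claw": 255,"travel": [0,0,-0.01],"yaw": 0},{"claw": 255,"travel": [0,0,0],"yaw": 0}]'

```text
t: 14.47
position: [0.5311, 0.0126, 0.0655]
tcp_rot: [-0.019, 1.0, -0.006, 0.024]
force: [-0.9, 0.3, -0.8]
finger_gap: 0.0151
```

```bash
python3 hov.py 21; python3 meas.py 21
```

```text
14.4667 [0.5311 0.0126 0.0655] [-0.019   0.9995 -0.0059  0.0236] 0.01505496644270547
tool y deg 92.17745311792144 zdir 0.047370288798204194 -0.01084037890505607
ridge far n 1394 y [-0.0009  0.0165] ctr 0.0078 x [0.4595 0.4945] z 0.028
ridge near n 25 y [0.0004 0.0017] ctr 0.0011 x [0.5455 0.5532]
bar y -0.09 x 0.5114 0.5347 ctr 0.5231 z 0.0439
bar y -0.07 x 0.5106 0.5339 ctr 0.5223 z 0.044
bar y -0.05 x 0.51 0.5331 ctr 0.5215 z 0.044
bar y -0.03 x 0.5095 0.5321 ctr 0.5208 z 0.044
bar y -0.01 x 0.5086 0.532 ctr 0.5203 z 0.044
bar y 0.01 x 0.5079 0.5172 ctr 0.5125 z 0.0439
bar y 0.03 x 0.5075 0.5303 ctr 0.5189 z 0.044
bar y 0.05 x 0.5069 0.5294 ctr 0.5181 z 0.044
bar y 0.07 x 0.506 0.5294 ctr 0.5177 z 0.044
bar y 0.09 x 0.5052 0.5285 ctr 0.5169 z 0.0441
bar y 0.11 x 0.5046 0.5276 ctr 0.5161 z 0.0441
bar y 0.13 x 0.5042 0.5269 ctr 0.5156 z 0.044
```

View pics/w21.png

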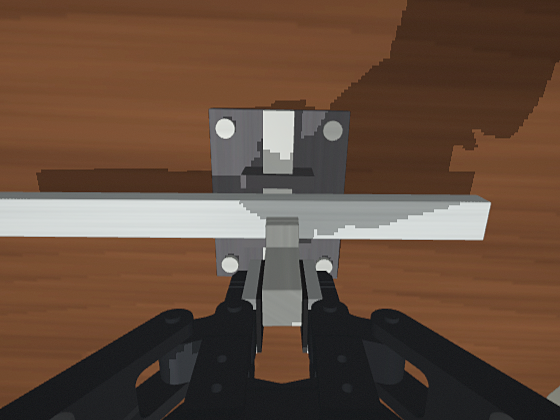

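```bash
cat > sd.py <<'E'
from h import *
import sys
f=np.load(f"w{sys.argv[1]}.npz");p,d=f["p"],f["d"];c=(f["K"],f["V"]);P=cloud("w",d,c)
def edges(v):
    a=d[v];z0=a[283];u=283
    while abs(a[u-1]-z0)<.006:u-=1
    w=283
    while abs(a[w+1]-z0)<.006:w+=1
    l,r=P[v,u],P[v,w];return (l+r)/2,(r-l)[1],u,w
for v in (228,234,240,244):
    m,wd,u,w=edges(v);print("plate row",v,m.round(4),"w",wd.round(4),u,w)
for v in (252,256):
    m,wd,u,w=edges(v);print("stem row",v,m.round(4),"w",wd.round(4),u,w)
print("stem front x",np.median(P[252:285,275:290,0]).round(4),"plate top z",np.median(P[229:242,272:294,2]).round(4))
col=P[210:226,283];print("plate front col",[q.round(4).tolist() for q in col[::2]])
s=P[300:320,270:292];print("stem top",np.median(s.reshape(-1,3),0).round(4))
E
python3 sd.py 21
```

```text
plate row 228 [0.51   0.012  0.0824] w 0.0156 265 298
plate row 234 [0.513  0.015  0.0825] w 0.01 277 298
plate row 240 [0.5162 0.0103 0.0826] w 0.011 266 289
plate row 244 [0.5183 0.0125 0.0824] w 0.0154 266 298
stem row 252 [0.5191 0.0124 0.0897] w 0.0153 265 298
stem row 256 [0.5191 0.0125 0.0938] w 0.0149 265 298
stem front x 0.5189 plate top z 0.0827
plate front col [[0.5136, 0.0125, 0.0446], [0.5148, 0.0126, 0.0448], [0.5167, 0.0126, 0.0429], [0.5078, 0.0125, 0.0716], [0.5081, 0.0126, 0.0738], [0.5081, 0.0126, 0.0766], [0.5082, 0.0126, 0.0791], [0.5081, 0.0126, 0.0822]]
stem top [0.5273 0.0127 0.1228]
```

Emit:
carry_out --increments '[{"claw": 255,"travel": [-0.006,-0.003,-0.005],"yaw": 0},{"claw": 255,"travel": [-0.002,-0.001,-0.008],"yaw": 0},{"claw": 255,"travel": [0,0,0],"yaw": 0}]'

```text
t: 14.77
position: [0.5266, 0.0096, 0.0518]
tcp_rot: [-0.02, 0.999, -0.006, 0.025]
force: [-0.8, -0.0, -0.7]
finger_gap: 0.0154
```

```bash
python3 hov.py 22; python3 meas.py 22|grep -v "bar y 0.[0-1][35791]"; python3 sd.py 22
```

```text
14.7667 [0.5266 0.0096 0.0518] [-0.0202  0.9995 -0.0064  0.0253] 0.015358698506875827
tool y deg 92.31723120903597 zdir 0.05082189191542479 -0.011800523691144447
ridge far n 1414 y [-0.0008  0.0165] ctr 0.0079 x [0.4595 0.4936] z 0.028
bar y -0.09 x 0.5116 0.5346 ctr 0.5231 z 0.044
bar y -0.07 x 0.5106 0.5335 ctr 0.5221 z 0.044
bar y -0.05 x 0.5098 0.5333 ctr 0.5216 z 0.044
bar y -0.03 x 0.5094 0.5323 ctr 0.5209 z 0.044
bar y -0.01 x 0.5086 0.5315 ctr 0.5201 z 0.044
plate row 228 [0.5055 0.009  0.0686] w 0.0156 265 298
plate row 234 [0.5087 0.0094 0.0682] w 0.0153 266 298
plate row 240 [0.5117 0.0096 0.0686] w 0.0154 266 298
plate row 244 [0.5141 0.0096 0.0679] w 0.0155 266 298
stem row 252 [0.5143 0.0094 0.0765] w 0.0152 265 298
stem row 256 [0.5146 0.0098 0.08  ] w 0.0154 265 299
stem front x 0.5142 plate top z 0.0689
plate front col [[0.5083, 0.0095, 0.0337], [0.5074, 0.0095, 0.0398], [0.5081, 0.0096, 0.0413], [0.5036, 0.0096, 0.0569], [0.5038, 0.0096, 0.0593], [0.5039, 0.0096, 0.0621], [0.5033, 0.0096, 0.0663], [0.5033, 0.0097, 0.069]]
stem top [0.5227 0.0099 0.1091]
```

Emit:
carry_out --increments '[{"claw": 255,"travel": [-0.003,-0.001,-0.003],"yaw": 0},{"claw": 255,"travel": [-0.001,0,-0.002],"yaw": 0},{"claw": 255,"travel": [0,0,0],"yaw": 0}]'

```text
t: 15.07
position: [0.5236, 0.0085, 0.0468]
tcp_rot: [-0.02, 0.999, -0.007, 0.026]
force: [0.1, -0.1, -0.5]
finger_gap: 0.0152
```

```bash
python3 hov.py 23; python3 meas.py 23|grep -v "bar y 0.[0-1][13579]"; python3 sd.py 23
```

```text
15.0667 [0.5236 0.0085 0.0468] [-0.0202  0.9994 -0.0066  0.026 ] 0.015168971948574675
tool y deg 92.3146103340471 zdir 0.05226831213864708 -0.012109542617406478
ridge far n 1278 y [-0.0011  0.0165] ctr 0.0077 x [0.4593 0.4912] z 0.028
bar y -0.09 x 0.5112 0.5347 ctr 0.5229 z 0.0439
bar y -0.07 x 0.5108 0.5338 ctr 0.5223 z 0.044
bar y -0.05 x 0.5101 0.5334 ctr 0.5217 z 0.044
bar y -0.03 x 0.5092 0.5324 ctr 0.5208 z 0.044
bar y -0.01 x 0.5087 0.5314 ctr 0.52 z 0.0441
plate row 228 [0.5025 0.0079 0.0633] w 0.0157 265 298
plate row 234 [0.5056 0.0083 0.0633] w 0.0153 266 298
plate row 240 [0.5083 0.0084 0.0644] w 0.0153 266 298
plate row 244 [0.5106 0.0085 0.0639] w 0.0154 266 298
stem row 252 [0.5112 0.0084 0.0715] w 0.0152 265 298
stem row 256 [0.5111 0.0087 0.0756] w 0.0153 265 299
stem front x 0.5111 plate top z 0.0639
plate front col [[0.5054, 0.0084, 0.0281], [0.5068, 0.0085, 0.0276], [0.5078, 0.0085, 0.0283], [0.5007, 0.0085, 0.0516], [0.5007, 0.0085, 0.0544], [0.5008, 0.0085, 0.0571], [0.5006, 0.0085, 0.0604], [0.5007, 0.0086, 0.0627]]
stem top [0.5195 0.0088 0.1041]
```

View pics/w23.png

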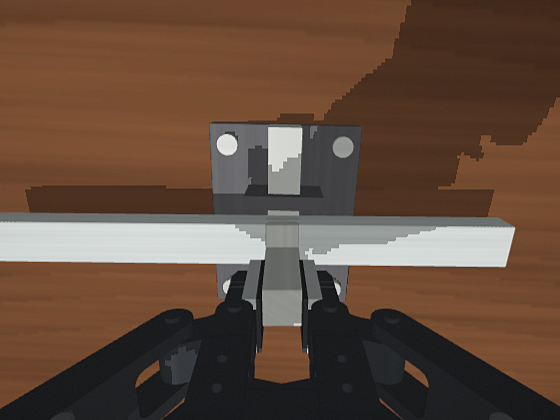

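Emit:
carry_out --increments '[{"claw": 255,"travel": [0,0,-0.003],"yaw": 0},{"claw": 255,"travel": [0,0,-0.002],"yaw": 0},{"claw": 255,"travel": [0,0,0],"yaw": 0}]'

```text
t: 15.37
position: [0.5242, 0.0087, 0.042]
tcp_rot: [-0.02, 0.999, -0.006, 0.027]
force: [-0.6, 0.3, -1.0]
finger_gap: 0.015
```

```bash
python3 hov.py 24; python3 meas.py 24|grep -v "bar y 0.[0-1][13579]"; python3 sd.py 24|tail -7
```

```text
15.3667 [0.5242 0.0087 0.042 ] [-0.0202  0.9994 -0.0064  0.0267] 0.014954602728761772
tool y deg 92.32057415060831 zdir 0.053678057061006874 -0.011701149636259492
ridge far n 1349 y [-0.0009  0.0165] ctr 0.0078 x [0.4594 0.489 ] z 0.028
bar y -0.09 x 0.5114 0.5346 ctr 0.523 z 0.044
bar y -0.07 x 0.5108 0.5336 ctr 0.5222 z 0.044
bar y -0.05 x 0.51 0.5334 ctr 0.5217 z 0.044
bar y -0.03 x 0.5092 0.5325 ctr 0.5209 z 0.044
bar y -0.01 x 0.5087 0.5314 ctr 0.5201 z 0.044
plate row 240 [0.5093 0.0085 0.0587] w 0.0154 266 298
plate row 244 [0.5114 0.0086 0.0586] w 0.0154 266 298
stem row 252 [0.5121 0.0085 0.0659] w 0.0153 265 298
stem row 256 [0.5121 0.0088 0.07  ] w 0.0154 265 299
stem front x 0.5117 plate top z 0.0591
plate front col [[0.5027, 0.0085, 0.0333], [0.5053, 0.0086, 0.0289], [0.5069, 0.0086, 0.0278], [0.5011, 0.0086, 0.0473], [0.501, 0.0086, 0.0504], [0.501, 0.0086, 0.0532], [0.5007, 0.0087, 0.0568], [0.5011, 0.0087, 0.0585]]
stem top [0.5201 0.0089 0.0993]
```

Emit:
carry_out --increments '[{"claw": 255,"travel": [-0.0007,0,-0.003],"yaw": 0},{"claw": 255,"travel": [0,0,-0.003],"yaw": 0},{"claw": 255,"travel": [0,0,0],"yaw": 0}]'

```text
t: 15.67
position: [0.5239, 0.0088, 0.0358]
tcp_rot: [-0.02, 0.999, -0.006, 0.027]
force: [0.5, 0.1, 0.0]
finger_gap: 0.0153
```

```bash
python3 hov.py 25; python3 meas.py 25|grep -v "bar y 0.[0-1][13579]"; python3 sd.py 25|tail -7
```

```text
15.6667 [0.5239 0.0088 0.0358] [-0.0203  0.9994 -0.0063  0.0271] 0.015260682917564912
tool y deg 92.32348492505723 zdir 0.05451909538499853 -0.011474989160646964
ridge far n 1450 y [-0.0007  0.0165] ctr 0.0079 x [0.4594 0.4853] z 0.0281
ridge near n 66 y [0.0014 0.0184] ctr 0.0099 x [0.5768 0.579 ]
bar y -0.09 x 0.5112 0.5346 ctr 0.5229 z 0.044
bar y -0.07 x 0.5109 0.5335 ctr 0.5222 z 0.044
bar y -0.05 x 0.5099 0.5334 ctr 0.5216 z 0.044
bar y -0.03 x 0.5093 0.5323 ctr 0.5208 z 0.044
bar y -0.01 x 0.5087 0.5298 ctr 0.5192 z 0.044
plate row 240 [0.5084 0.0125 0.0532] w 0.0076 282 298
plate row 244 [0.5106 0.0107 0.0532] w 0.0115 274 298
stem row 252 [0.5115 0.0123 0.06  ] w 0.0079 281 298
stem row 256 [0.5115 0.009  0.0643] w 0.0153 265 299
stem front x 0.5113 plate top z 0.0529
plate front col [[0.5001, 0.0086, 0.0338], [0.5008, 0.0086, 0.0349], [0.5021, 0.0087, 0.0343], [0.5007, 0.0087, 0.0411], [0.5009, 0.0087, 0.0437], [0.5008, 0.0088, 0.0466], [0.5005, 0.0088, 0.0503], [0.5005, 0.0088, 0.053]]
stem top [0.5195 0.009  0.0932]
```

Emit:
carry_out --increments '[{"claw": 255,"travel": [0,0,-0.002],"yaw": 0},{"claw": 255,"travel": [0,0,-0.001],"yaw": 0},{"claw": 255,"travel": [0,0,0],"yaw": 0}]'

```text
t: 15.97
position: [0.5241, 0.0087, 0.0329]
tcp_rot: [-0.02, 0.999, -0.006, 0.027]
force: [-1.0, -0.5, 1.0]
finger_gap: 0.015
```

```bash
python3 hov.py 26; python3 sd.py 26|tail -3;python3 lev.py
```

```text
15.9667 [0.5241 0.0087 0.0329] [-0.0202  0.9994 -0.0062  0.0273] 0.015032040972993809
tool y deg 92.3161217395 zdir 0.054890477066063204 -0.011329113315242292
stem front x 0.5116 plate top z 0.05
plate front col [[0.4992, 0.0085, 0.0343], [0.5005, 0.0086, 0.0337], [0.5013, 0.0086, 0.0344], [0.5009, 0.0087, 0.0384], [0.5008, 0.0087, 0.0417], [0.5011, 0.0087, 0.0437], [0.5009, 0.0087, 0.0469], [0.501, 0.0088, 0.0495]]
stem top [0.52   0.009  0.0902]
scene pitch [-0.0006  0.0445] y range -0.168 0.1336
16.0667 [0.5241 0.0087 0.0329] [-0.23 -0.43  0.34]
```

Emit:
carry_out --increments '[{"claw": 180,"travel": [0,0,0],"yaw": 0},{"claw": 150,"travel": [0,0,0],"yaw": 0},{"claw": 100,"travel": [0,0,0],"yaw": 0},{"claw": 0,"travel": [0,0,0],"yaw": 0},{"claw": 0,"travel": [0,0,0],"yaw": 0},{"claw": 0,"travel": [0,0,0],"yaw": 0}]'

```text
t: 16.57
position: [0.5248, 0.0087, 0.0332]
tcp_rot: [-0.02, 0.999, -0.006, 0.028]
force: [1.0, 1.0, -0.8]
finger_gap: 0.0811
```

```bash
python3 hov.py 27; python3 sd.py 27|tail -3;python3 lev.py
```

```text
16.5667 [0.5248 0.0087 0.0332] [-0.0203  0.9994 -0.0063  0.0281] 0.08105142679838259
tool y deg 92.32293027931289 zdir 0.05642586012961404 -0.011387671686227431
stem front x 0.5119 plate top z 0.05
plate front col [[0.5, 0.0085, 0.0339], [0.5009, 0.0086, 0.0344], [0.5018, 0.0086, 0.0352], [0.5008, 0.0086, 0.0409], [0.5009, 0.0087, 0.0434], [0.5007, 0.0087, 0.0467], [0.5009, 0.0087, 0.0489], [0.5013, 0.0088, 0.0505]]
stem top [0.5208 0.0089 0.09  ]
scene pitch [-0.0002  0.0445] y range -0.1677 0.1329
16.6667 [0.5248 0.0087 0.0332] [-0.56  0.67  0.42]
```

View pics/w27.png

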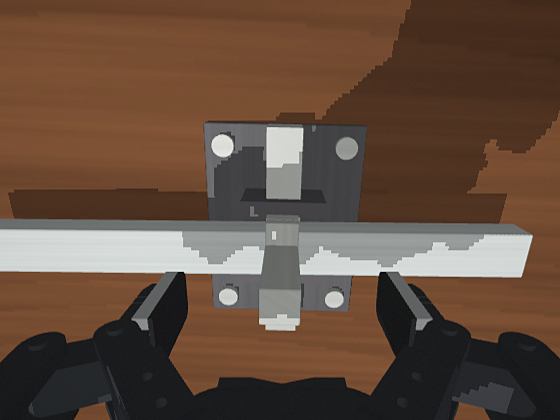

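Saddle is free and astride at (282,250), in line with the ridge (267–302). Rising straight up.

Emit:
carry_out --increments '[{"claw": 0,"travel": [0,0,0.015],"yaw": 0},{"claw": 0,"travel": [0,0,0.03],"yaw": 0},{"claw": 0,"travel": [0,0,0.035],"yaw": 0},{"claw": 0,"travel": [0.0,0,0.03],"yaw": 0},{"claw": 0,"travel": [0,0,0],"yaw": 0}]'

```text
t: 17.08
position: [0.5213, 0.0077, 0.1451]
tcp_rot: [-0.02, 0.999, -0.008, 0.024]
force: [1.0, 0.1, -0.0]
finger_gap: 0.0851
```

```bash
python3 hov.py 28; python3 meas.py 28; python3 lev.py; python3 - <<'E'
from h import *
f=np.load("w28.npz");p,d=f["p"],f["d"];c=(f["K"],f["V"]);P=cloud("w",d,c)
m=(P[...,2]>.084)&(P[...,2]<.096)&(abs(P[...,0]-.52)<.02)&(abs(P[...,1]-.009)<.02)
Q=P[m];print("stem top",cv2.minAreaRect((Q[:,:2]*1000).astype(np.float32)),np.median(Q[:,2]))
m=(P[...,2]>.0475)&(P[...,2]<.056)&(abs(P[...,0]-.52)<.025)&(abs(P[...,1]-.009)<.012)
Q=P[m];print("plate",cv2.minAreaRect((Q[:,:2]*1000).astype(np.float32)),np.median(Q[:,2]))
E
```

```text
17.0833 [0.5213 0.0077 0.1451] [-0.0198  0.9995 -0.0075  0.0244] 0.08514010056673822
tool y deg 92.26669414512001 zdir 0.0490846120736981 -0.014052764067603021
ridge far n 907 y [-0.0006  0.0163] ctr 0.0078 x [0.4603 0.4943] z 0.028
ridge near n 546 y [0.0006 0.0181] ctr 0.0094 x [0.5522 0.5779]
bar y -0.09 x 0.5112 0.5345 ctr 0.5228 z 0.0439
bar y -0.07 x 0.5105 0.5334 ctr 0.5219 z 0.044
bar y -0.05 x 0.5103 0.5333 ctr 0.5218 z 0.044
bar y -0.03 x 0.5094 0.5328 ctr 0.5211 z 0.0439
bar y -0.01 x 0.5085 0.5319 ctr 0.5202 z 0.044
bar y 0.03 x 0.5072 0.5299 ctr 0.5186 z 0.044
bar y 0.05 x 0.5069 0.5301 ctr 0.5185 z 0.044
bar y 0.07 x 0.5059 0.5291 ctr 0.5175 z 0.044
bar y 0.09 x 0.5052 0.5282 ctr 0.5167 z 0.044
bar y 0.11 x 0.5044 0.5273 ctr 0.5159 z 0.0441
bar y 0.13 x 0.5044 0.5276 ctr 0.516 z 0.0439
scene pitch [0.0011 0.0445] y range -0.1676 0.1328
17.1833 [0.5182 0.008  0.141 ] [-0.28  0.54 -0.61]
stem top ((519.5045776367188, 8.447437286376953), (16.51661491394043, 15.40184497833252), 2.420623302459717) 0.08987896084857083
plate ((506.29638671875, 8.19556713104248), (11.60566234588623, 15.752603530883789), 0.2316809892654419) 0.05003527667199334
```

View pics/w28.png

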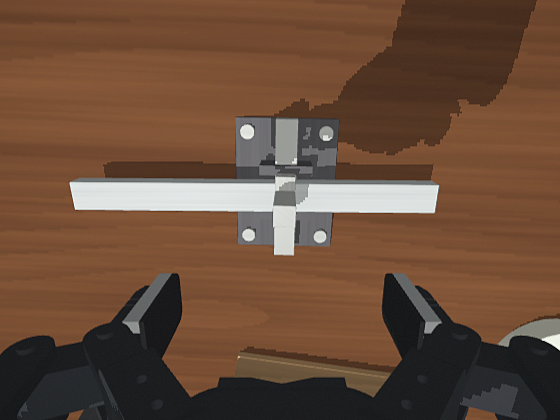

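Emit:
carry_out --increments '[{"claw": 0,"travel": [0,0,0.02],"yaw": 0},{"claw": 0,"travel": [0,0,0],"yaw": 0},{"claw": 0,"travel": [0,0,0],"yaw": 0},{"claw": 0,"travel": [0,0,0],"yaw": 0},{"claw": 0,"travel": [0,0,0],"yaw": 0}]'

```text
t: 17.6
position: [0.5132, 0.0081, 0.1553]
tcp_rot: [-0.02, 1.0, -0.009, 0.015]
force: [-0.6, 0.6, -0.4]
finger_gap: 0.0857
```

```bash
python3 lev.py && python3 -c "
from station import close_job
print(close_job())"
```

```text
scene pitch [-0.0004  0.0446] y range -0.1682 0.1324
17.65 [0.513  0.0081 0.1551] [-0.46 -0.3  -1.08]
the job is handed in; nothing more can be done
None
```

The bar is balanced level on the ridge with the saddle astride it over the balance point. I handed the job in at about 17.7 s; it gives no verdict.

I pushed the bar forward on its tail face until it tipped level. I then nudged it about 4 mm further for margin, because it had tipped slowly and looked only just past the ridge's rear edge. After that I set the saddle on it, opened the gripper and rose clear.

**Last checks:**
- **Bar:** its pitch measures about 0.000 rad in the scene camera, with its top face at 44 mm.
- **Saddle:** it sits within about 0.5 mm of the bar's centreline and the ridge middle in the wrist camera. Its plate top is at 50 mm and its stem top at 90 mm, which means it is fully seated.
- **Bystanders:** nothing touched them that I saw, but I did not measure their positions again.

**What disagreed:**
- **Fingertips:** they sit about 33 mm above the reported TCP. My first push passed over the bar without touching it, and I worked from the camera measurements after that.
- **Ridge middle:** the top camera put it about 3 mm further along the sliding direction than the wrist camera did. I used the wrist value, since that camera saw ridge and saddle together; if the top camera is right, the saddle is still inside the 6 mm limit.
- **Bar pitch:** the top camera's depth read about 0.01–0.02 rad where the scene camera read level. I took the scene camera as right, because its bench fit was flat.

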